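Lean the washed chopping board in its drying stand

ROBOT

A 7-joint arm with a two-finger parallel gripper is mounted at the origin on the work surface. World frame = base frame: x ahead of the robot, y to its left, z up, the work surface at z = 0. Lengths are in m, angles in rad, forces in N, time in s.
With the tool pointing down it reaches from about 0.35 to 0.9 m from the base axis. Payload 19.9 kg.
Tool frame: the origin (TCP) lies on the front face of the gripper's body, between the roots of the fingers; the fingertips stand 97 mm ahead of it and the grasp point (between the pads) lies 78 mm ahead of it; z points along the fingers, x is the direction in which the jaws open and shut, and the axes are right-handed (so a half turn about z gives the same grasp; the last joint's range is limited). The gripper opens to 94 mm and grips with 3 to 60 N. Pads are 16 mm wide; open, the fingers measure 119 mm over their backs; the gripper's body (75 mm by 177 mm) begins 78 mm behind the grasp point.
Start: joints at [1.264, 0.417, -0.01, 1.614, 0.005, 1.111, -0.053], TCP at [0.164, -0.603, 0.303] pointing down, gripper open.
Joint ranges: [-2.81, 2.81], [-0.39, 2.02], [-1.27, 1.25], [0.06, 2.57], [-1.19, 4.33], [0.19, 2], [-2.82, 2.82]. Speed limits (rad/s): [1.89, 1.89, 2.39, 2.39, 3.01, 3.01, 3.01].

INTERFACE

Orientations are given as a rotation vector (axis times angle).
In Python, from workcell import ctrl gives the robot as it stands. The module is installed in compiled form; this text tells all that it offers.
- The arm moves only by the tool play_rows, never from a script. Its argument "increments" is a list of rows, each an object with "travel": the shift along the tool's x, y, z in cm, a list of three; "delta_rot": the turn, a rotation vector about the tool's x, y, z in rad, a list of three; "claw": the opening, from -1 (shut) to 1 (fully open). In form: [{"travel": [tx, ty, tz], "delta_rot": [wx, wy, wz], "claw": claw}, ...]. A call has 1 to 8 rows; each row shifts and turns the pose as measured when the row begins, along the tool's axes as they then stand; what a row does not reach is not made up. A row lasts 1/12 s, in which the tool goes at most 41.7 mm and 7.16 degrees, less where a joint would pass 70% of its speed; a pose out of reach is approached as far as the arm can. A call is refused whole if a number of a shift passes 4.17 or a number of a turn 0.125, either way. A call with a gripper value outside its range is refused whole. The fingers move at their own pace and stop on an object; "grip_force" is the grip in N (left out, the last holds). Time passes only in rows, so rows that do not move let the fingers close. It gives the time, the measured TCP pose, the force and the opening at its end, in the units of the state.
- ctrl.get_state(): the state, without advancing time (a new reading comes with each control period).
- ctrl.get_image(name): name is "scene" or "top" or "wrist"; returns a dict with "img" (420x560x3 uint8, blue, green, red), "K" (3x3 intrinsics, pixels), "cam_to_world" (4x4, takes a point from camera to world coordinates); the wrist camera has in their place "T_tool_cam" (4x4, takes a point from camera to tool coordinates, whose origin is the TCP and whose axes are the tool frame's). Camera axes: x right, y down, z forward; pixel columns grow to the right and rows downward; lengths in m; the calibration is good to about 2 mm. A picture is of the moment at which its call begins: read the wrist's pose just before it. There is no depth.
- ctrl.sign_off(): hands the job in, once; it reports no verdict.
The state is a dict: "time_s": time; "q": joint angles; "qd": joint speeds; "joint_efforts": joint torques, N m; "ee_pos": TCP position; "orientation": TCP orientation; "ft_force": force on the tool from outside, world axes, zero at the start; "wrist_torque": the same for the moment, N m; "gripper_width": finger opening in m.
Only numpy, scipy, OpenCV 4.12 (cv2) and the standard library are available. Lean on these libraries where they do the work, as an engineer would, in place of code of your own. Each camera call takes 0.05 s, during which the arm holds its last target.

TASK

First draw the red foot stop of the drying stand fully out, away from the steel guard. Then lift the green chopping board out of the rack and lean it in the stand to dry: its foot down on the stand's plate right up against the stop, its top resting back against the guard, square to the guard and near its middle. Set it down gently, let go, and do not disturb the other things on the counter.

Things in the scene. Friction and masses are not known exactly. Their poses are not given: they have to be found in the camera images.
- stand: Drying stand with a white base plate and a steel guard, fixed to the counter; origin under it on the counter, its z up. Base plate 6 mm thick, reaching from x = -150 to +75 mm and y = +-110 mm of its frame. Upright guard wall (y = +-105 mm) on the +x side: inner face at x = +55 mm, rounded rim on top, 110 mm above the counter. A board leans towards the stand's +x; with its foot at the fully drawn stop it rests on the rim at about 0.4 rad from vertical.
- stop (a joint): Slide of the red foot stop along the stand's plate, m: 0 is pushed in (its face 12 mm from the guard's inner face), 0.045 is fully out at its end stop (57 mm from the guard). It grows towards the stand's -x, is held only by about 3 N of friction and stays where it is left. Starts nearly pushed in.
- stop_face (a point): Middle of the stop's face that looks to the guard, at the level of the base plate's top (6 mm above the counter); axes as the stand's. The stop is a red bar 200 mm long along y, 14 mm thick (on the -x side of this point), 21 mm high.
- stop_tab (a point): Top centre of the red stop's upright pull tab, 58 mm to the -x side of stop_face, 58 mm above the counter. The tab is 30 mm along x, 16 mm along y, 50 mm high and is pinched from above across y.
- board_green: Green plastic chopping board, 180 mm tall, 130 mm wide, 12 mm thick, about 0.3 kg, both faces alike; origin at the centre of its foot (lower 130 x 12 mm edge), z up the 180 mm length, y along the width, x across the thickness. Starts upright in one of the rack's slots, any of the three.
- green_top (a point): Centre of the green board's top edge, 180 mm up its z from its origin; axes as the board's.
- rack: Fixed wire rack; origin under its centre on the counter. Three slots at x = -70, 0, +70 mm of its frame, one board in each, broad faces across x; boards' feet are 10 mm above the counter; the wires beside each board reach 78 mm high, so a board must rise at least 80 mm to leave.
- board_white: White chopping board of the same size, standing in another slot; to be left there; its top is 190 mm above the counter. Origin at the centre of its foot.
- board_wood: Wooden chopping board of the same size, standing in another slot; to be left there; its top is 190 mm above the counter. Origin at the centre of its foot.
- sauce_bottle: Amber bottle with orange cap, 60 mm across, 150 mm tall, origin under it; bystander.
- bowl_stack: Stack of white bowls, 104 mm across, 118 mm tall, origin under it; bystander.
- spice_jar: Glass jar with steel lid, 56 mm across, 85 mm tall, origin under it; bystander.
- chopstick_box: White box of chopsticks, 70 x 90 mm, 195 mm tall with the chopsticks, origin under it; bystander.
- steel_cup: Steel cup, 84 mm across, 90 mm tall, origin under it; bystander.
- napkin_box: Blue napkin box, 120 x 130 x 80 mm, origin under it; bystander.
Mind the look-alikes: they are no part of the job. Several things have the shape of the board_green; the one meant has the colours described above.

How it is judged:
On the way, in this order (a step that is already met when the one before it is completed fails the run):
1. the foot stop is drawn fully out while the green board is still in the rack (value of joint stop above 0.041 m and distance of board_green from where it was at the start of the episode below 0.03 m), for 0.2 s.
2. the green board has been lifted clear of the rack (height (world z) of board_green above 0.08 m), for 0.1 s.
At the end, for the whole second after the job is handed in: Stop within 4 mm of fully out; green board released and at rest on the plate, leaning 17 to 27 degrees onto the guard, foot within about 8 mm of the stop (origin -1 to 14 mm beyond stop_face in x, -4 to 9 mm in height), centred within 35 mm, square within 0.12 rad (value of joint stop above 0.041 m and angle between board_green's own z axis and vertical between 0.29 and 0.48 rad and x of board_green in the frame of stop_face between -0.001 and 0.014 m and z of board_green in the frame of stop_face between -0.004 and 0.009 m and y of board_green in the frame of stop_face between -0.035 and 0.035 m and x of green_top in the frame of stand between 0.05 and 0.11 m and angle between the y axis of board_green and the y axis of stand, either way round below 0.12 rad and linear speed of board_green below 0.01 m/s and angular speed of board_green below 0.05 rad/s); the robot touches nothing.
It fails at once if another chopping board moved by more than 30 mm or tipped (distance of any of board_white, board_wood from where it was at the start of the episode above 0.03 m or angle between any of board_white, board_wood's own z axis and vertical above 0.3 rad).
It fails at once if a bystander on the counter moved by more than 30 mm or tipped (distance of any of sauce_bottle, bowl_stack, spice_jar, chopstick_box, steel_cup, napkin_box from where it was at the start of the episode above 0.03 m or angle between any of sauce_bottle, bowl_stack, spice_jar, chopstick_box, steel_cup, napkin_box's own z axis and vertical above 0.3 rad).
It fails at once if the green board is dropped or banged into the stand (over 60 N) (contact force between board_green and stand above 60 N).
It also fails if it takes over 62 s, if anything falls off the work surface, if the arm or the gripper's body presses on something with over 40 N, if the wrist force passes 120 N, or if a joint passes its speed limit or range.

## Working session

There is one attempt and no reset: what is moved stays moved. The work goes in short steps, Python scripts to look and compute and a tool call to move; the robot and the scene stay as the last step left them, time stands still between calls to the robot, and variables do not carry over. Pictures are saved under pics/ and viewed, and the job is handed in when it is done.

Besides the shell and the picture viewer there is one more tool, called after "Call:" by a JSON object that holds its "name" and its "arguments". play_rows: Moves the arm, as the interface text tells. Its arguments: {"type":"object","properties":{"increments":{"type":"array","items":{"type":"object","properties":{"travel":{"type":"array","items":{"type":"number"}},"delta_rot":{"type":"array","items":{"type":"number"}},"claw":{"type":"number"}}}},"grip_force":{"type":"number"}},"required":["increments"]}

```bash
mkdir -p pics; ls
cat > h.py <<'E'
import numpy as np, cv2
from scipy.spatial.transform import Rotation as R
from workcell import ctrl
def shot(cam,name):
    s=ctrl.get_state(); d=ctrl.get_image(cam)
    if 'cam_to_world' in d: T=np.array(d['cam_to_world'])
    else:
        W=np.eye(4); W[:3,:3]=R.from_rotvec(s['orientation']).as_matrix(); W[:3,3]=s['ee_pos']
        T=W@np.array(d['T_tool_cam'])
    cv2.imwrite(f'pics/{name}.png',d['img']); np.savez(f'pics/{name}.npz',K=d['K'],T=T)
    return d['img'],np.array(d['K']),T
def load(name):
    z=np.load(f'pics/{name}.npz'); return cv2.imread(f'pics/{name}.png'),z['K'],z['T']
def plane(px,K,T,z):
    px=np.atleast_2d(px).astype(float)
    d=(np.c_[px,np.ones(len(px))]@np.linalg.inv(K).T)@T[:3,:3].T
    o=T[:3,3]; return o+d*((z-o[2])/d[:,2])[:,None]
def proj(P,K,T):
    P=np.atleast_2d(P); c=(P-T[:3,3])@T[:3,:3]; u=c@K.T; return u[:,:2]/u[:,2:]
E
python3 - <<'E'
from h import *
for c in ['scene','top','wrist']:
    i,K,T=shot(c,c+'0'); print(c,T.round(3).tolist(),K.round(1).tolist())
s=ctrl.get_state(); print(s)
print(R.from_rotvec(s['orientation']).as_matrix().round(3))
E
```

```text
pics
scene [[0.694, 0.545, -0.471, 1.355], [0.719, -0.54, 0.437, -0.738], [-0.016, -0.642, -0.767, 1.416], [0.0, 0.0, 0.0, 1.0]] [[483.1, 0.0, 284.2], [0.0, 483.1, 212.9], [0.0, 0.0, 1.0]]
top [[-0.028, -0.991, 0.128, 0.404], [-1.0, 0.029, 0.004, -0.025], [-0.008, -0.128, -0.992, 1.567], [0.0, 0.0, 0.0, 1.0]] [[411.6, 0.0, 284.5], [0.0, 411.6, 202.5], [0.0, 0.0, 1.0]]
wrist [[0.262, -0.934, -0.244, 0.234], [-0.965, -0.253, -0.066, -0.584], [-0.0, 0.253, -0.968, 0.385], [0.0, 0.0, 0.0, 1.0]] [[305.5, 0.0, 278.5], [0.0, 305.5, 211.6], [0.0, 0.0, 1.0]]
{'time_s': 0.15, 'q': array([ 1.26448466,  0.41785254, -0.01029219,  1.61400039,  0.00468159,
        1.11074994, -0.0530119 ]), 'qd': array([-0.00038195, -0.00233906, -0.00013919, -0.00192719, -0.00098596,
       -0.00076439,  0.00028833]), 'joint_efforts': array([ 8.14556242e-04, -8.51530051e+01,  6.39242046e-01, -4.26129091e+01,
       -4.88377491e-02,  1.71998329e-02, -6.74665657e-06]), 'ee_pos': array([ 0.16352475, -0.60302427,  0.30217414]), 'orientation': array([-2.49481741e+00,  1.90842207e+00,  1.29284100e-03]), 'ft_force': array([0.24176288, 0.13266972, 0.14615399]), 'wrist_torque': array([-0.04242356, -0.01414673,  0.02111644]), 'gripper_width': 0.09398398686327954}
[[ 0.262 -0.965 -0.   ]
 [-0.965 -0.262  0.001]
 [-0.001  0.    -1.   ]]
```

View pics/scene0.png

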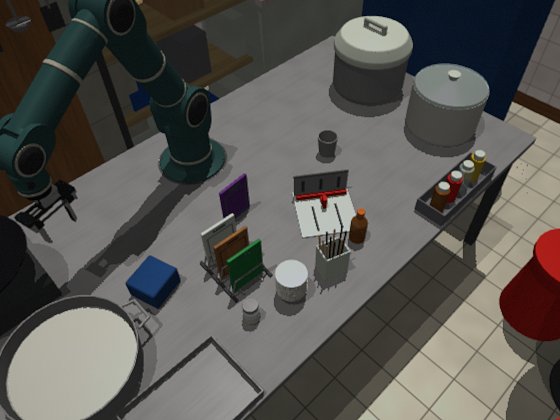

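View pics/top0.png

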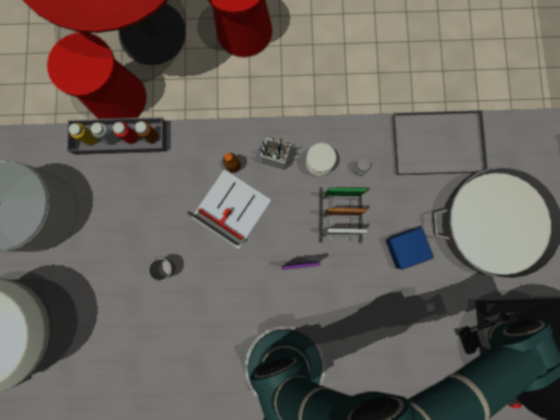

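View pics/wrist0.png

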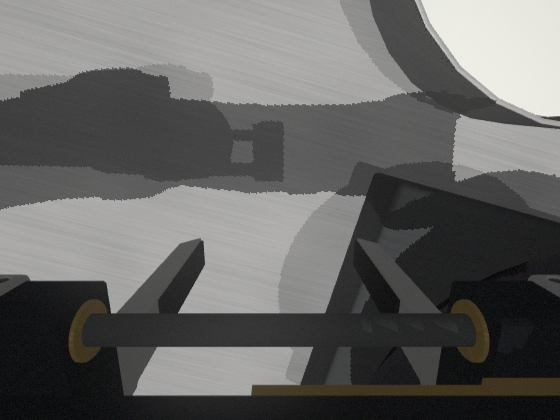

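Scene view: the rack holds white (220,238), wood (232,250) and green (246,263) boards. A purple look-alike stands apart at (235,197). The stand is at (322,205) with the guard towards the robot. Enlarging both.

Run:
```python
from h import *
i,K,T=load('top0'); s,_,_=load('scene0')
cv2.imwrite('pics/top0c.png',cv2.resize(i[130:290,170:390],None,fx=3.6,fy=3.6,interpolation=cv2.INTER_CUBIC))
cv2.imwrite('pics/scene0c.png',cv2.resize(s[160:310,190:380],None,fx=4,fy=4,interpolation=cv2.INTER_CUBIC))
```

```text
(no output)
```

View pics/top0c.png

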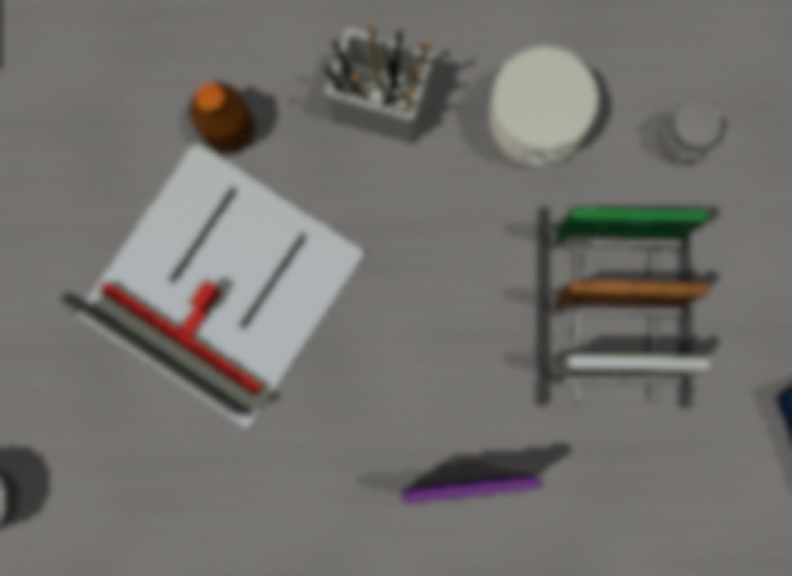

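View pics/scene0c.png

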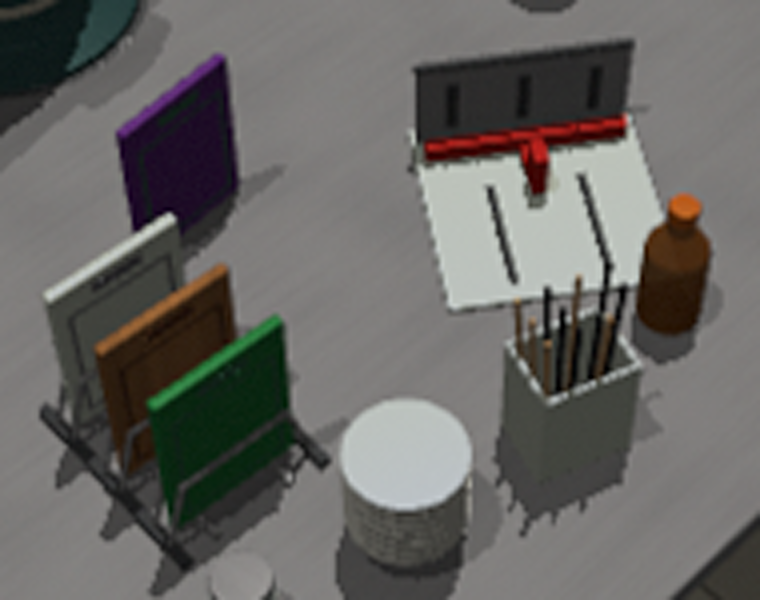

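Run:
```python
from h import *
i,K,T=load('top0')
hsv=cv2.cvtColor(i,cv2.COLOR_BGR2HSV)
c=lambda x,y:(170+(x+.5)/3.6-.5,130+(y+.5)/3.6-.5)
P=plane([c(195,147),c(362,250),c(247,428)],K,T,.006)[:,:2]
print('plate corners A(-x,+?) B C',P.round(4)); print('AB',np.linalg.norm(P[0]-P[1]),'BC',np.linalg.norm(P[1]-P[2]))
u=(P[2]-P[1]);u/=np.linalg.norm(u);print('x dir from BC deg',np.degrees(np.arctan2(u[1],u[0])))
v=(P[0]-P[1]);print('AB dir',np.degrees(np.arctan2(v[1],v[0])))
# green
for nm,lo,hi in [('green',(50,120,90),(75,255,255)),('wood',(5,120,90),(18,255,255)),('red',(0,180,70),(4,255,255)),('purple',(125,80,60),(155,255,255))]:
    m=cv2.inRange(hsv,lo,hi); 
    n,l,st,ce=cv2.connectedComponentsWithStats(m)
    for k in range(1,n):
        if st[k,4]>15 and 130<ce[k,1]<290 and 150<ce[k,0]<400:
            pts=np.argwhere(l==k)[:,::-1].astype(np.float32)
            r=cv2.minAreaRect(pts); b=cv2.boxPoints(r)
            print(nm,st[k],ce[k].round(1),[np.round(x,1) for x in r[:2]],round(r[2],1), plane(b,K,T,.19 if nm!='red' else .027)[:,:2].round(3).tolist())
```

```text
plate corners A(-x,+?) B C [[0.7378 0.2124]
 [0.6209 0.0356]
 [0.4362 0.1605]]
AB 0.21187772058903198 BC 0.22301176528212488
x dir from BC deg 145.93656340017608
AB dir 56.53359368633708
green [329 188  37   3 107] [347.3 189. ] [array([347., 189.]), array([ 2., 36.])] 90.0 [[0.628, -0.172], [0.624, -0.293], [0.617, -0.293], [0.621, -0.171]]
wood [224 153   9   9  61] [227.9 156.8] [array([228., 157.]), array([8., 8.])] 90.0 [[0.76, 0.183], [0.759, 0.156], [0.731, 0.156], [0.731, 0.183]]
wood [328 208  38   4 136] [346.6 209.5] [array([346.5, 209.5]), array([ 3., 37.])] 90.0 [[0.56, -0.165], [0.556, -0.29], [0.546, -0.289], [0.549, -0.165]]
red [200 210  42  28 134] [221.6 221.3] [array([224.6, 217.4]), array([49.1, 17.2])] 33.7 [[0.581, 0.303], [0.634, 0.266], [0.527, 0.114], [0.474, 0.15]]
purple [282 262  38   8 145] [300.3 265.2] [array([300.5, 265.2]), array([ 3.9, 37.3])] 83.9 [[0.373, -0.004], [0.383, -0.128], [0.37, -0.128], [0.361, -0.005]]
```

```bash
cat >> h.py <<'E'
def rotm(yaw,tilt=0.):
    """tool x at yaw in the level plane, z down; then tilt about world axis later"""
    c,s=np.cos(yaw),np.sin(yaw); x=np.array([c,s,0]); z=np.array([0,0,-1.]); return np.c_[x,np.cross(z,x),z]
def plan(way,claw,step=3.8,ang=.115,start=None):
    """way: list of (pos,Rmat); prints rounded rows in tool axes"""
    if start is None:
        s=ctrl.get_state(); p=np.array(s['ee_pos']); M=R.from_rotvec(s['orientation'])
    else: p,M=np.array(start[0]),R.from_matrix(start[1])
    out=[]
    for P,Mt in way:
        P=np.array(P); Mt=R.from_matrix(Mt); w=(Mt*M.inv()).as_rotvec()
        n=max(1,int(np.ceil(max(np.linalg.norm(P-p)*100/step,np.linalg.norm(w)/ang))))
        p0,M0=p,M
        for k in range(1,n+1):
            p1=p0+(P-p0)*k/n; M1=R.from_rotvec(w*k/n)*M0
            t=M.inv().apply(p1-p)*100; d=(M.inv()*M1).as_rotvec()
            out.append('{"travel":%s,"delta_rot":%s,"claw":%g}'%([float(x)+0. for x in t.round(2)],[float(x)+0. for x in d.round(3)],claw)); p,M=p1,M1
    for k in range(0,len(out),8): print('['+',\n'.join(out[k:k+8])+']\n')
E
python3 - <<'E'
from h import *
M0=R.from_rotvec(ctrl.get_state()['orientation']).as_matrix()
plan([((.2,-.53,.37),M0@R.from_rotvec([0,0,-.25]).as_matrix()),((.38,-.15,.38),M0@R.from_rotvec([0,0,-1.4]).as_matrix()),((.56,.195,.35),rotm(np.radians(56.3)))],1)
E
```

```text
[{"travel":[-2.03, -1.81, -2.26],"delta_rot":[0.0, 0.0, -0.083],"claw":1},
{"travel":[-1.88, -1.97, -2.26],"delta_rot":[0.0, 0.0, -0.083],"claw":1},
{"travel":[-1.7, -2.12, -2.26],"delta_rot":[0.0, 0.0, -0.083],"claw":1},
{"travel":[-2.02, -2.86, -0.08],"delta_rot":[0.0, 0.0, -0.096],"claw":1},
{"travel":[-1.73, -3.04, -0.08],"delta_rot":[0.0, 0.0, -0.096],"claw":1},
{"travel":[-1.44, -3.2, -0.08],"delta_rot":[0.0, 0.0, -0.096],"claw":1},
{"travel":[-1.12, -3.32, -0.08],"delta_rot":[0.0, 0.0, -0.096],"claw":1},
{"travel":[-0.8, -3.41, -0.08],"delta_rot":[0.0, 0.0, -0.096],"claw":1}]

[{"travel":[-0.47, -3.47, -0.08],"delta_rot":[0.0, 0.0, -0.096],"claw":1},
{"travel":[-0.14, -3.5, -0.08],"delta_rot":[0.0, 0.0, -0.096],"claw":1},
{"travel":[0.2, -3.5, -0.08],"delta_rot":[0.0, 0.0, -0.096],"claw":1},
{"travel":[0.53, -3.46, -0.08],"delta_rot":[0.0, 0.0, -0.096],"claw":1},
{"travel":[0.86, -3.4, -0.08],"delta_rot":[0.0, 0.0, -0.096],"claw":1},
{"travel":[1.18, -3.3, -0.08],"delta_rot":[0.0, 0.0, -0.096],"claw":1},
{"travel":[1.49, -3.17, -0.08],"delta_rot":[0.0, 0.0, -0.096],"claw":1},
{"travel":[1.92, -2.97, 0.28],"delta_rot":[0.0, 0.0, -0.081],"claw":1}]

[{"travel":[2.16, -2.8, 0.27],"delta_rot":[0.0, 0.0, -0.081],"claw":1},
{"travel":[2.38, -2.62, 0.27],"delta_rot":[0.0, 0.0, -0.081],"claw":1},
{"travel":[2.58, -2.42, 0.27],"delta_rot":[0.0, 0.0, -0.081],"claw":1},
{"travel":[2.77, -2.2, 0.27],"delta_rot":[0.0, 0.0, -0.081],"claw":1},
{"travel":[2.94, -1.97, 0.27],"delta_rot":[0.0, 0.0, -0.081],"claw":1},
{"travel":[3.09, -1.73, 0.27],"delta_rot":[0.0, 0.0, -0.081],"claw":1},
{"travel":[3.21, -1.48, 0.27],"delta_rot":[0.0, 0.0, -0.081],"claw":1},
{"travel":[3.32, -1.21, 0.27],"delta_rot":[0.0, 0.0, -0.081],"claw":1}]

[{"travel":[3.41, -0.94, 0.27],"delta_rot":[0.0, 0.0, -0.081],"claw":1},
{"travel":[3.48, -0.66, 0.27],"delta_rot":[0.0, 0.0, -0.081],"claw":1}]
```

Call:
{"name": "play_rows", "arguments": {"increments": [{"travel": [-2.0, -1.8, -2.3], "delta_rot": [0, 0, -0.083], "claw": 1}, {"travel": [-1.9, -2.0, -2.3], "delta_rot": [0, 0, -0.083], "claw": 1}, {"travel": [-1.7, -2.1, -2.3], "delta_rot": [0, 0, -0.083], "claw": 1}, {"travel": [-2.0, -2.9, -0.1], "delta_rot": [0, 0, -0.096], "claw": 1}, {"travel": [-1.7, -3.0, -0.1], "delta_rot": [0, 0, -0.096], "claw": 1}, {"travel": [-1.4, -3.2, -0.1], "delta_rot": [0, 0, -0.096], "claw": 1}, {"travel": [-1.1, -3.3, -0.1], "delta_rot": [0, 0, -0.096], "claw": 1}, {"travel": [-0.8, -3.4, -0.1], "delta_rot": [0, 0, -0.096], "claw": 1}]}}

```text
time_s: 0.82
ee_pos: [0.2732, -0.3668, 0.3762]
orientation: [-3.018, 0.863, 0.009]
ft_force: [0.6, -0.2, 0.5]
gripper_width: 0.0936
```

Call:
{"name": "play_rows", "arguments": {"increments": [{"travel": [-0.5, -3.5, -0.1], "delta_rot": [0, 0, -0.096], "claw": 1}, {"travel": [-0.1, -3.5, -0.1], "delta_rot": [0, 0, -0.096], "claw": 1}, {"travel": [0.2, -3.5, -0.1], "delta_rot": [0, 0, -0.096], "claw": 1}, {"travel": [0.5, -3.5, -0.1], "delta_rot": [0, 0, -0.096], "claw": 1}, {"travel": [0.9, -3.4, -0.1], "delta_rot": [0, 0, -0.096], "claw": 1}, {"travel": [1.2, -3.3, -0.1], "delta_rot": [0, 0, -0.096], "claw": 1}, {"travel": [1.5, -3.2, -0.1], "delta_rot": [0, 0, -0.096], "claw": 1}]}}

```text
time_s: 1.4
ee_pos: [0.3724, -0.1281, 0.3836]
orientation: [-3.131, -0.233, 0.009]
ft_force: [0.6, -0.4, 0.5]
gripper_width: 0.0939
```

Run:
```python
from h import *
plan([((.56,.195,.34),rotm(np.radians(56.3)))],1,step=3.6)
```

```text
[{"travel":[2.12, -2.65, 0.39],"delta_rot":[0.0, 0.0, -0.076],"claw":1},
{"travel":[2.32, -2.48, 0.39],"delta_rot":[0.0, 0.0, -0.076],"claw":1},
{"travel":[2.5, -2.3, 0.39],"delta_rot":[0.0, 0.0, -0.076],"claw":1},
{"travel":[2.67, -2.11, 0.39],"delta_rot":[0.0, 0.0, -0.076],"claw":1},
{"travel":[2.82, -1.9, 0.39],"delta_rot":[0.0, 0.0, -0.076],"claw":1},
{"travel":[2.95, -1.68, 0.39],"delta_rot":[0.0, 0.0, -0.076],"claw":1},
{"travel":[3.07, -1.45, 0.39],"delta_rot":[0.0, 0.0, -0.076],"claw":1},
{"travel":[3.17, -1.21, 0.39],"delta_rot":[0.0, 0.0, -0.076],"claw":1}]

[{"travel":[3.26, -0.97, 0.39],"delta_rot":[0.0, 0.0, -0.076],"claw":1},
{"travel":[3.32, -0.72, 0.39],"delta_rot":[0.0, 0.0, -0.076],"claw":1},
{"travel":[3.36, -0.47, 0.4],"delta_rot":[0.0, 0.0, -0.076],"claw":1}]
```

Call:
{"name": "play_rows", "arguments": {"increments": [{"travel": [2.1, -2.6, 0.4], "delta_rot": [0, 0, -0.076], "claw": 1}, {"travel": [2.3, -2.5, 0.4], "delta_rot": [0, 0, -0.076], "claw": 1}, {"travel": [2.5, -2.3, 0.4], "delta_rot": [0, 0, -0.076], "claw": 1}, {"travel": [2.7, -2.1, 0.4], "delta_rot": [0, 0, -0.076], "claw": 1}, {"travel": [2.8, -1.9, 0.4], "delta_rot": [0, 0, -0.076], "claw": 1}, {"travel": [3.0, -1.7, 0.4], "delta_rot": [0, 0, -0.076], "claw": 1}, {"travel": [3.1, -1.5, 0.4], "delta_rot": [0, 0, -0.076], "claw": 1}, {"travel": [3.2, -1.2, 0.4], "delta_rot": [0, 0, -0.076], "claw": 1}]}}

```text
time_s: 2.07
ee_pos: [0.5084, 0.1236, 0.3517]
orientation: [2.899, 1.205, -0.001]
ft_force: [0.4, -0.8, 1.3]
gripper_width: 0.0936
```

Call:
{"name": "play_rows", "arguments": {"increments": [{"travel": [3.3, -1.0, 0.4], "delta_rot": [0, 0, -0.076], "claw": 1}, {"travel": [3.3, -0.7, 0.4], "delta_rot": [0, 0, -0.076], "claw": 1}, {"travel": [3.4, -0.5, 0.4], "delta_rot": [0, 0, -0.076], "claw": 1}, {"travel": [0, 0, 0], "delta_rot": [0, 0, 0], "claw": 1}]}}

```text
time_s: 2.4
ee_pos: [0.5588, 0.2237, 0.3363]
orientation: [-2.729, -1.553, 0.004]
ft_force: [0.3, 1.4, 1.0]
gripper_width: 0.0937
```

Run:
```python
from h import *
i,K,T=shot('wrist','w1'); s=ctrl.get_state(); print(s['ee_pos'],s['orientation'],s['q'].round(2))
M=R.from_rotvec(s['orientation']).as_matrix();print(np.degrees(np.arctan2(M[1,0],M[0,0])),M.round(3))
```

```text
[0.55828985 0.2215964  0.3365081 ] [-2.73310024 -1.54744153  0.00467983] [ 0.21  0.47 -0.86  1.61  0.37  1.23  0.3 ]
59.035950779335735 [[ 0.514  0.857 -0.003]
 [ 0.857 -0.515 -0.001]
 [-0.002 -0.002 -1.   ]]
```

View pics/w1.png

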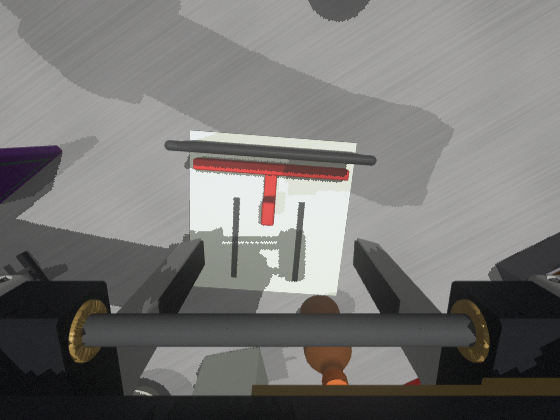

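Wrist view: guard rim runs (170,146)–(373,160), red bar (195,164)–(348,176), tab top around (268,205–225), and the plate corners are visible.

Run:
```python
from h import *
i,K,T=load('w1')
cv2.imwrite('pics/w1c.png',cv2.resize(i[120:310,150:390],None,fx=3.2,fy=3.2,interpolation=cv2.INTER_CUBIC))
hsv=cv2.cvtColor(i,cv2.COLOR_BGR2HSV)
for nm,m in [('redbright',cv2.inRange(hsv,(0,150,120),(6,255,255))|cv2.inRange(hsv,(174,150,120),(180,255,255)))]:
    n,l,st,ce=cv2.connectedComponentsWithStats(m); print([ (st[k].tolist(),ce[k].round(1)) for k in range(1,n) if st[k,4]>20])
```

```text
[([194, 165, 155, 31, 752], array([271.1, 176.2])), ([262, 203, 12, 22, 250], array([267.5, 213.4]))]
```

View pics/w1c.png

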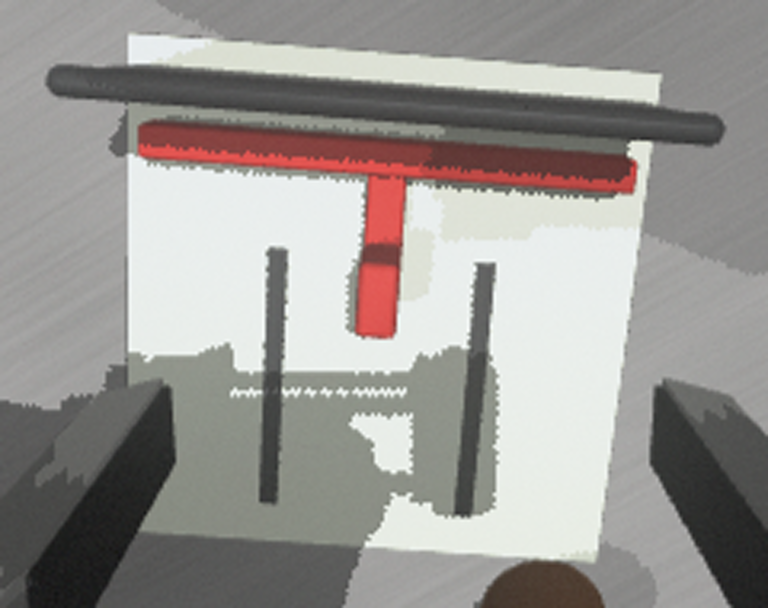

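Run:
```python
from h import *
i,K,T=load('w1')
f=lambda L:np.array([(150+(x+.5)/3.2-.5,120+(y+.5)/3.2-.5) for x,y in L])
P=plane(f([(129,33),(661,73),(597,562)]),K,T,.006)[:,:2]
G=plane(f([(62,81),(710,129)]),K,T,.106)[:,:2]
t=plane(f([(377,300)]),K,T,.058)[0]
tb=plane(f([(362,263),(400,264),(394,338),(356,335)]),K,T,.058)[:,:2]
st=plane(f([(140,123),(634,160)]),K,T,.027)[:,:2]
print('plate',P.round(4),np.linalg.norm(P[0]-P[1]),np.linalg.norm(P[2]-P[1]))
a=lambda v:np.degrees(np.arctan2(v[1],v[0]))
print('plate y dir',a(P[1]-P[0]),'xdir',a(P[1]-P[2]),'rim dir',a(G[1]-G[0]),np.linalg.norm(G[1]-G[0]),'stop dir',a(st[1]-st[0]),np.linalg.norm(st[1]-st[0]))
print('tab',t,tb.round(4),np.linalg.norm(np.roll(tb,1,0)-tb,axis=1))
for y in np.radians([146.3]):
    x=np.array([np.cos(y),np.sin(y)]);yy=np.array([-x[1],x[0]])
    # which is +y?
    print('P0',P[0]-.075*x-.11*yy,'P1',P[1]-.075*x+.11*yy,'P2',P[2]+.15*x+.11*yy)
    print('rim mid',G.mean(0), 'minus 59x', G.mean(0)-.059*x)
```

```text
plate [[0.4338 0.1626]
 [0.5589 0.342 ]
 [0.7434 0.2141]] 0.21869934301459873 0.22446902338440397
plate y dir 55.128106340530195 xdir 145.27268139540243 rim dir 55.14165163620967 0.20449096402760697 stop dir 55.060912257988896 0.19707789309029286
tab [0.57114915 0.2000398  0.058     ] [[0.5559 0.2027]
 [0.5635 0.2148]
 [0.5875 0.1978]
 [0.579  0.1858]] [0.02856113 0.01437705 0.02935229 0.01469356]
P0 [0.55726667 0.21248346] P1 [0.56024082 0.20888159] P2 [0.55753607 0.20584799]
rim mid [0.50863421 0.24396521] minus 59x [0.5577195  0.21122938]
```

Run:
```python
from h import *
plan([((.5711,.2000,.2),rotm(np.radians(55.2))),((.5711,.2000,.125),rotm(np.radians(55.2)))],-.2,step=3.)
```

```text
[{"travel":[-0.23, 0.45, 2.73],"delta_rot":[0.0, 0.0, 0.013],"claw":-0.2},
{"travel":[-0.23, 0.45, 2.73],"delta_rot":[0.0, 0.0, 0.013],"claw":-0.2},
{"travel":[-0.22, 0.45, 2.73],"delta_rot":[0.0, 0.0, 0.013],"claw":-0.2},
{"travel":[-0.22, 0.45, 2.73],"delta_rot":[0.0, 0.0, 0.013],"claw":-0.2},
{"travel":[-0.21, 0.46, 2.73],"delta_rot":[0.0, 0.0, 0.013],"claw":-0.2},
{"travel":[0.0, 0.0, 2.5],"delta_rot":[0.0, 0.0, 0.0],"claw":-0.2},
{"travel":[0.0, 0.0, 2.5],"delta_rot":[0.0, 0.0, 0.0],"claw":-0.2},
{"travel":[0.0, 0.0, 2.5],"delta_rot":[0.0, 0.0, 0.0],"claw":-0.2}]
```

Call:
{"name": "play_rows", "arguments": {"increments": [{"travel": [-0.2, 0.5, 2.7], "delta_rot": [0, 0, 0.013], "claw": -0.2}, {"travel": [-0.2, 0.4, 2.7], "delta_rot": [0, 0, 0.013], "claw": -0.2}, {"travel": [-0.2, 0.5, 2.7], "delta_rot": [0, 0, 0.013], "claw": -0.2}, {"travel": [-0.2, 0.4, 2.7], "delta_rot": [0, 0, 0.013], "claw": -0.2}, {"travel": [-0.2, 0.5, 2.0], "delta_rot": [0, 0, 0.013], "claw": -0.2}, {"travel": [0, 0, 0], "delta_rot": [0, 0, 0], "claw": -0.2}, {"travel": [0, 0, 0], "delta_rot": [0, 0, 0], "claw": -0.2}]}}

```text
time_s: 3.03
ee_pos: [0.5717, 0.1952, 0.2051]
orientation: [2.79, 1.441, -0.004]
ft_force: [0.1, 1.3, 0.8]
gripper_width: 0.0506
```

Run:
```python
from h import *
i,K,T=shot('wrist','w2'); s=ctrl.get_state(); print(s['ee_pos'],s['gripper_width'])
plan([((.5711,.2000,.125),rotm(np.radians(55.2)))],-.2,step=3.)
```

```text
[0.57179954 0.19502457 0.20525422] 0.0466294433614905
[{"travel":[0.13, -0.12, 2.67],"delta_rot":[0.0, 0.001, -0.003],"claw":-0.2},
{"travel":[0.13, -0.12, 2.67],"delta_rot":[0.0, 0.001, -0.003],"claw":-0.2},
{"travel":[0.13, -0.11, 2.67],"delta_rot":[0.0, 0.001, -0.003],"claw":-0.2}]
```

View pics/w2.png

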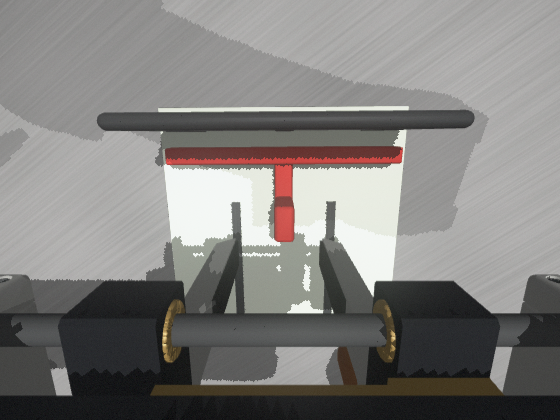

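Square to the stand; the tab (284,223) lies between the fingers. Descending and pinching.

Call:
{"name": "play_rows", "arguments": {"increments": [{"travel": [0.2, -0.2, 2.7], "delta_rot": [0, 0, -0.003], "claw": -0.2}, {"travel": [0.1, -0.1, 2.7], "delta_rot": [0, 0, -0.003], "claw": -0.2}, {"travel": [0.1, -0.1, 2.5], "delta_rot": [0, 0, 0], "claw": -0.2}, {"travel": [0, 0, 0], "delta_rot": [0, 0, 0], "claw": -0.2}], "grip_force": 30}}

```text
time_s: 3.42
ee_pos: [0.5738, 0.2009, 0.132]
orientation: [2.784, 1.445, 0.013]
ft_force: [-0.4, 0.3, -0.2]
gripper_width: 0.0372
```

Run:
```python
from h import *
i,K,T=shot('wrist','w3'); s=ctrl.get_state(); print(s['ee_pos'],s['gripper_width'],s['ft_force'])
```

```text
[0.57457217 0.20135899 0.13441404] 0.037572746814404714 [0.74110126 0.17094458 1.45521336]
```

View pics/w3.png

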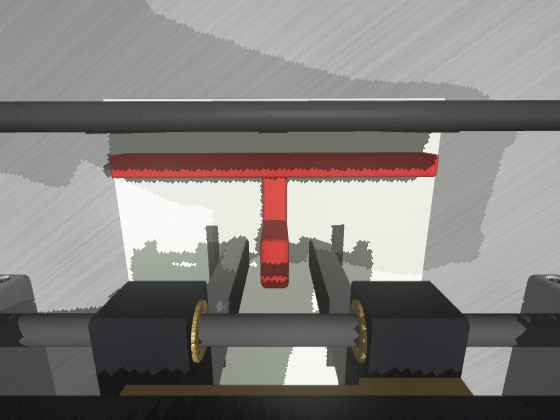

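Call:
{"name": "play_rows", "arguments": {"increments": [{"travel": [-0.3, 0, 0.8], "delta_rot": [0, 0, 0], "claw": -0.2}, {"travel": [0, 0, 0.3], "delta_rot": [0, 0, 0], "claw": -1}, {"travel": [0, 0, 0], "delta_rot": [0, 0, 0], "claw": -1}, {"travel": [0, 0, 0], "delta_rot": [0, 0, 0], "claw": -1}, {"travel": [0, 0, 0], "delta_rot": [0, 0, 0], "claw": -1}, {"travel": [0, 0, 0], "delta_rot": [0, 0, 0], "claw": -1}], "grip_force": 30}}

```text
time_s: 3.97
ee_pos: [0.5739, 0.1974, 0.1295]
orientation: [2.781, 1.442, 0.02]
ft_force: [8.2, 11.5, -19.5]
gripper_width: 0.0157
```

Call:
{"name": "play_rows", "arguments": {"increments": [{"travel": [0.1, 0.6, 0.1], "delta_rot": [0, 0, 0], "claw": -1}, {"travel": [0, 0.8, 0], "delta_rot": [0, 0, 0], "claw": -1}, {"travel": [0, 0.8, 0], "delta_rot": [0, 0, 0], "claw": -1}, {"travel": [0, 0.8, 0], "delta_rot": [0, 0, 0], "claw": -1}]}}

```text
time_s: 4.3
ee_pos: [0.5975, 0.1814, 0.1294]
orientation: [2.78, 1.447, 0.014]
ft_force: [-1.7, 3.9, -8.5]
gripper_width: 0.0157
```

Run:
```python
from h import *
s=ctrl.get_state(); print(s['ee_pos'],s['gripper_width'],s['ft_force'],s['orientation'])
M=R.from_rotvec(s['orientation']).as_matrix()
print('F tool',M.T@s['ft_force'],'moved',M.T@(s['ee_pos']-np.array([.5739,.1974,.1295])))
```

```text
[0.59748416 0.18139939 0.1293862 ] 0.01571599471652877 [-1.6655379   3.94136736 -8.50260299] [2.78010208 1.44650235 0.0141295 ]
F tool [ 2.23388744 -3.71893757  8.47242003] moved [0.00043091 0.02849345 0.00042794]
```

Moved 28.5 mm, friction force about 4 N. Continuing to the end stop in smaller steps.

Call:
{"name": "play_rows", "arguments": {"increments": [{"travel": [0, 0.7, 0], "delta_rot": [0, 0, 0], "claw": -1}, {"travel": [0, 0.5, 0], "delta_rot": [0, 0, 0], "claw": -1}, {"travel": [0, 0.5, 0], "delta_rot": [0, 0, 0], "claw": -1}]}}

```text
time_s: 4.55
ee_pos: [0.6115, 0.1718, 0.1291]
orientation: [2.783, 1.449, 0.01]
ft_force: [-27.4, 12.7, 4.1]
gripper_width: 0.0162
```

Call:
{"name": "play_rows", "arguments": {"increments": [{"travel": [0, 0.3, 0], "delta_rot": [0, 0, 0], "claw": -1}, {"travel": [0, 0.1, 0], "delta_rot": [0, 0, 0], "claw": -1}]}}

```text
time_s: 4.72
ee_pos: [0.6123, 0.1714, 0.1291]
orientation: [-2.785, -1.454, -0.002]
ft_force: [-5.9, 1.8, -2.8]
gripper_width: 0.0157
```

Run:
```python
from h import *
s=ctrl.get_state(); print(s['ee_pos'],s['gripper_width'],s['ft_force'],s['orientation'])
M=R.from_rotvec(s['orientation']).as_matrix()
print('F tool',M.T@s['ft_force'],'moved',M.T@(s['ee_pos']-np.array([.5739,.1974,.1295])))
```

```text
[0.61234826 0.17139204 0.12914768] 0.015715308982970116 [-5.94344454  1.79114948 -2.80067212] [-2.78463234e+00 -1.45376922e+00 -2.00305588e-03]
F tool [-1.93143938 -5.90138545  2.79637362] moved [0.00063848 0.04641405 0.00036758]
```

The 30 N spike shows the end stop was reached. Releasing, lifting and checking.

Call:
{"name": "play_rows", "arguments": {"increments": [{"travel": [0, 0, 0], "delta_rot": [0, 0, 0], "claw": -0.3}, {"travel": [0, 0, 0], "delta_rot": [0, 0, 0], "claw": -0.2}, {"travel": [0, 0, 0], "delta_rot": [0, 0, 0], "claw": -0.2}, {"travel": [0, 0, -3.0], "delta_rot": [0, 0, 0], "claw": -0.2}, {"travel": [0, 0, -4.0], "delta_rot": [0, 0, 0], "claw": -0.2}, {"travel": [0, 0, -4.0], "delta_rot": [0, 0, 0], "claw": -0.2}, {"travel": [0, 0, -4.0], "delta_rot": [0, 0, 0], "claw": -0.2}, {"travel": [0, 0, -2.0], "delta_rot": [0, 0, 0], "claw": -0.2}]}}

```text
time_s: 5.38
ee_pos: [0.614, 0.1685, 0.3042]
orientation: [2.786, 1.45, 0.0]
ft_force: [0.8, -0.4, 0.2]
gripper_width: 0.0376
```

Run:
```python
from h import *
i,K,T=shot('wrist','w4'); s=ctrl.get_state(); print(s['ee_pos'],s['gripper_width'],s['q'].round(2))
M=R.from_rotvec(s['orientation']).as_matrix();print(np.degrees(np.arctan2(M[1,0],M[0,0])))
cv2.imwrite('pics/w4c.png',cv2.resize(i[90:320,140:400],None,fx=2.5,fy=2.5,interpolation=cv2.INTER_CUBIC))
```

```text
[0.61480906 0.16885237 0.3069791 ] 0.03749942697251584 [ 0.24  0.55 -0.8   1.56  0.42  1.21  0.32]
54.972784406828715
```

View pics/w4c.png

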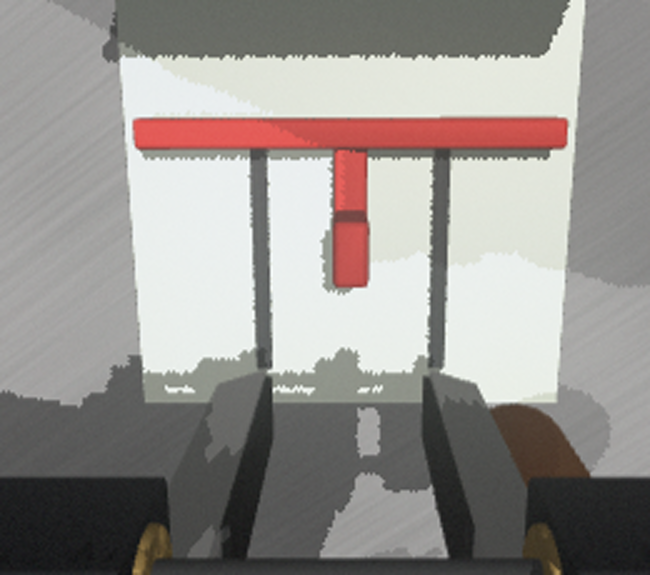

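Run:
```python
from h import *
i,K,T=load('w4')
f=lambda L:np.array([(140+(x+.5)/2.5-.5,90+(y+.5)/2.5-.5) for x,y in L])
a=lambda v:np.degrees(np.arctan2(v[1],v[0]))
b=plane(f([(134,118),(567,118)]),K,T,.027)[:,:2]; e=plane(f([(145,403),(557,402)]),K,T,.006)[:,:2]
t=plane(f([(334,224),(367,224),(367,287),(334,287)]),K,T,.058)[:,:2]
y=np.radians(145.1); x=np.array([np.cos(y),np.sin(y)]);yy=np.array([-x[1],x[0]])
O=np.array([.558,.210])
for n,p in [('bar',b),('edge',e),('tab',t)]: print(n,a(p[1]-p[0]),np.linalg.norm(p[1]-p[0]),((p-O)@np.c_[x,yy]).round(4).tolist(),p.mean(0))
```

```text
bar 55.0051577471617 0.19805404043831412 [[-0.0022, 0.0996], [-0.0025, -0.0984]] [0.55958741 0.20814676]
edge 55.17924336221455 0.21957732400839652 [[-0.1502, 0.1102], [-0.1499, -0.1094]] [0.68080649 0.12386111]
tab 55.01404111106529 0.014280655644521108 [[-0.0464, 0.0078], [-0.0464, -0.0064], [-0.0744, -0.0066], [-0.0744, 0.008]] [0.60715565 0.17484219]
```

Stop face measures x=-2.3 mm in the stand frame (expected -2), so it is fully out. Moving on to view the green board from above.

Run:
```python
from h import *
plan([((.62,-.225,.37),rotm(np.radians(-1.9)))],-.2,step=3.4)
```

```text
[{"travel":[-2.66, 1.92, -0.53],"delta_rot":[0.0, 0.0, 0.083],"claw":-0.2},
{"travel":[-2.49, 2.13, -0.52],"delta_rot":[0.0, 0.0, 0.083],"claw":-0.2},
{"travel":[-2.31, 2.33, -0.52],"delta_rot":[0.0, 0.0, 0.083],"claw":-0.2},
{"travel":[-2.11, 2.52, -0.52],"delta_rot":[0.0, 0.0, 0.083],"claw":-0.2},
{"travel":[-1.89, 2.68, -0.52],"delta_rot":[0.0, 0.0, 0.083],"claw":-0.2},
{"travel":[-1.67, 2.83, -0.52],"delta_rot":[0.0, 0.0, 0.083],"claw":-0.2},
{"travel":[-1.43, 2.96, -0.52],"delta_rot":[0.0, 0.0, 0.083],"claw":-0.2},
{"travel":[-1.18, 3.06, -0.52],"delta_rot":[0.0, 0.0, 0.083],"claw":-0.2}]

[{"travel":[-0.92, 3.15, -0.52],"delta_rot":[0.0, 0.0, 0.083],"claw":-0.2},
{"travel":[-0.66, 3.22, -0.52],"delta_rot":[0.0, 0.0, 0.083],"claw":-0.2},
{"travel":[-0.39, 3.26, -0.52],"delta_rot":[0.0, 0.0, 0.083],"claw":-0.2},
{"travel":[-0.12, 3.28, -0.52],"delta_rot":[0.0, 0.0, 0.083],"claw":-0.2}]
```

Call:
{"name": "play_rows", "arguments": {"increments": [{"travel": [-2.7, 1.9, -0.9], "delta_rot": [0, 0, 0.083], "claw": -0.2}, {"travel": [-2.5, 2.1, -0.9], "delta_rot": [0, 0, 0.083], "claw": -0.2}, {"travel": [-2.3, 2.3, -0.5], "delta_rot": [0, 0, 0.083], "claw": -0.2}, {"travel": [-2.1, 2.5, -0.5], "delta_rot": [0, 0, 0.083], "claw": -0.2}, {"travel": [-1.9, 2.7, -0.5], "delta_rot": [0, 0, 0.083], "claw": -0.2}, {"travel": [-1.7, 2.8, -0.5], "delta_rot": [0, 0, 0.083], "claw": -0.2}, {"travel": [-1.4, 3.0, -0.5], "delta_rot": [0, 0, 0.083], "claw": -0.2}, {"travel": [-1.2, 3.1, -0.5], "delta_rot": [0, 0, 0.083], "claw": -0.2}]}}

```text
time_s: 6.1
ee_pos: [0.6164, -0.0992, 0.364]
orientation: [3.109, 0.434, 0.029]
ft_force: [0.2, -0.4, -0.1]
gripper_width: 0.0377
```

Call:
{"name": "play_rows", "arguments": {"increments": [{"travel": [-0.9, 3.2, -0.5], "delta_rot": [0, 0, 0.083], "claw": -0.2}, {"travel": [-0.7, 3.2, -0.5], "delta_rot": [0, 0, 0.083], "claw": -0.2}, {"travel": [-0.4, 3.2, -0.5], "delta_rot": [0, 0, 0.083], "claw": -0.2}, {"travel": [-0.1, 2.5, -0.5], "delta_rot": [0, 0, 0.083], "claw": -0.2}, {"travel": [0, 0, 0], "delta_rot": [0, 0, 0], "claw": -0.2}, {"travel": [0, 0, 0], "delta_rot": [0, 0, 0], "claw": -0.2}]}}

```text
time_s: 6.6
ee_pos: [0.612, -0.2403, 0.3887]
orientation: [3.131, -0.141, 0.04]
ft_force: [0.6, 1.4, -1.1]
gripper_width: 0.0375
```

Run:
```python
from h import *
i,K,T=shot('wrist','w5'); s=ctrl.get_state(); print(s['ee_pos'],s['gripper_width'],s['q'].round(2))
M=R.from_rotvec(s['orientation']).as_matrix();print(np.degrees(np.arctan2(M[1,0],M[0,0])))
```

```text
[ 0.61191598 -0.2405333   0.38873424] 0.037157650294500875 [ 0.7   0.45 -0.53  1.42  0.23  1.3   0.07]
-5.175044921069953
```

View pics/w5.png

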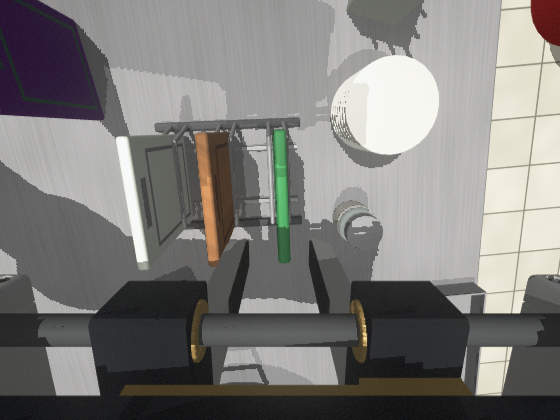

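Candidates: white (135,200), wood (212,195), green (281,195) in the rack, purple (50,60) outside it. Only the one at (281,195) is green and in a rack slot, so it is the one. Confirming in a crop.

Run:
```python
from h import *
i,K,T=load('w5')
cv2.imwrite('pics/w5c.png',cv2.resize(i[115:275,190:340],None,fx=3.7,fy=3.7,interpolation=cv2.INTER_CUBIC))
hsv=cv2.cvtColor(i,cv2.COLOR_BGR2HSV); m=cv2.inRange(hsv,(50,100,40),(75,255,255))
c,_=cv2.findContours(m,0,2); c=max(c,key=cv2.contourArea)
b=cv2.boxPoints(cv2.minAreaRect(c)); print(b)
p=plane(b,K,T,.19)[:,:2]; print(p.round(4),p.mean(0)); print(np.linalg.norm(np.roll(p,1,0)-p,axis=1))
```

```text
[[272.6189  130.09161]
 [285.10046 129.61154]
 [290.18762 261.8774 ]
 [277.70605 262.35748]]
[[ 0.6186 -0.1672]
 [ 0.6297 -0.1678]
 [ 0.624  -0.295 ]
 [ 0.6116 -0.2943]] [ 0.62094242 -0.23105638]
[0.12731056 0.01109362 0.12740451 0.01244497]
```

View pics/w5c.png

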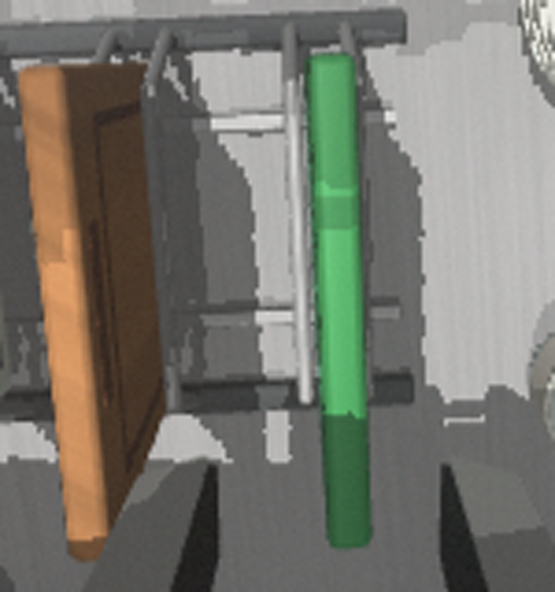

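Confirmed: green top edge, 127 x 12 mm measured at z=0.19, centre (0.621, -0.231), yaw -2.8°. Descending.

Run:
```python
from h import *
plan([((.621,-.231,.255),rotm(np.radians(-2.8)))],-.2,step=2.8)
```

```text
[{"travel":[0.09, -0.22, 2.68],"delta_rot":[0.001, -0.005, -0.008],"claw":-0.2},
{"travel":[0.11, -0.22, 2.68],"delta_rot":[0.001, -0.005, -0.008],"claw":-0.2},
{"travel":[0.13, -0.21, 2.68],"delta_rot":[0.001, -0.005, -0.008],"claw":-0.2},
{"travel":[0.14, -0.21, 2.68],"delta_rot":[0.001, -0.005, -0.008],"claw":-0.2},
{"travel":[0.16, -0.2, 2.68],"delta_rot":[0.001, -0.005, -0.008],"claw":-0.2}]
```

Call:
{"name": "play_rows", "arguments": {"increments": [{"travel": [0.2, -0.3, 2.6], "delta_rot": [0.001, -0.006, -0.01], "claw": -0.2}, {"travel": [0.2, -0.2, 2.6], "delta_rot": [0.001, -0.006, -0.01], "claw": -0.2}, {"travel": [0.1, -0.2, 2.6], "delta_rot": [0.001, -0.006, -0.01], "claw": -0.2}, {"travel": [0.2, -0.2, 1.0], "delta_rot": [0.001, -0.006, -0.01], "claw": -0.2}, {"travel": [0, 0, 0], "delta_rot": [0, 0, 0], "claw": -0.2}, {"travel": [0, 0, 0], "delta_rot": [0, 0, 0], "claw": -0.2}]}}

```text
time_s: 7.15
ee_pos: [0.6234, -0.2269, 0.3006]
orientation: [3.138, -0.058, 0.009]
ft_force: [-0.6, -0.6, 0.5]
gripper_width: 0.0374
```

Run:
```python
from h import *
i,K,T=shot('wrist','w6'); s=ctrl.get_state(); print(s['ee_pos'],s['gripper_width'])
plan([((.621,-.231,.255),rotm(np.radians(-2.8)))],-.2,step=2.8)
```

```text
[ 0.62352693 -0.2267845   0.3009121 ] 0.037830499819583294
[{"travel":[-0.13, 0.21, 2.3],"delta_rot":[0.002, -0.003, 0.006],"claw":-0.2},
{"travel":[-0.12, 0.21, 2.3],"delta_rot":[0.002, -0.003, 0.006],"claw":-0.2}]
```

View pics/w6.png

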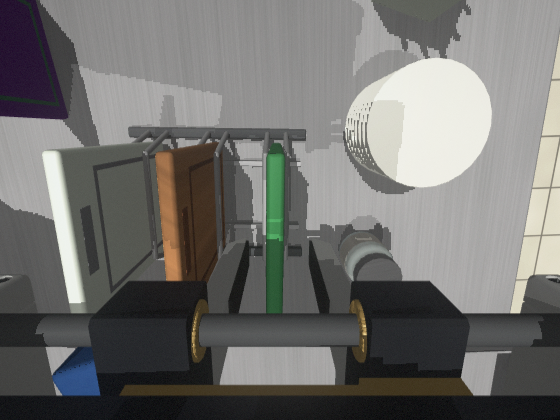

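Call:
{"name": "play_rows", "arguments": {"increments": [{"travel": [-0.1, 0.2, 2.2], "delta_rot": [0.002, -0.003, 0.006], "claw": -0.2}, {"travel": [-0.1, 0.2, 2.2], "delta_rot": [0.002, -0.003, 0.006], "claw": -0.2}, {"travel": [0, 0, 0], "delta_rot": [0, 0, 0], "claw": -0.2}, {"travel": [0, 0, 0], "delta_rot": [0, 0, 0], "claw": -0.2}]}}

```text
time_s: 7.53
ee_pos: [0.6239, -0.2307, 0.263]
orientation: [3.138, -0.076, 0.014]
ft_force: [0.5, 1.0, 0.7]
gripper_width: 0.0374
```

Run:
```python
from h import *
i,K,T=shot('wrist','w7'); s=ctrl.get_state(); print(s['ee_pos'],s['gripper_width'],s['ft_force'])
plan([((.621,-.231,.255),rotm(np.radians(-2.8)))],-.2,step=2.8)
```

```text
[ 0.62385719 -0.23072972  0.26302405] 0.0373559095997286 [-0.01839731 -0.86981937 -0.45552752]
[{"travel":[-0.29, 0.04, 0.8],"delta_rot":[0.002, -0.009, 0.0],"claw":-0.2}]
```

View pics/w7.png

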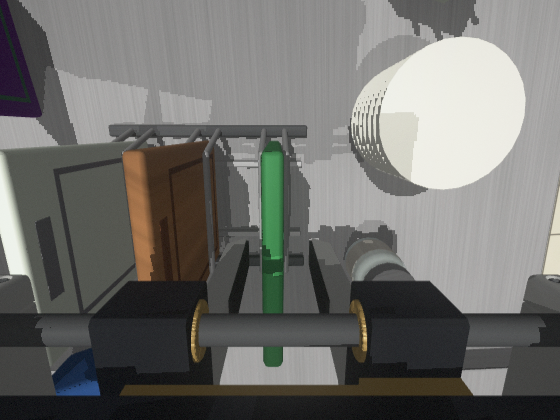

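Call:
{"name": "play_rows", "arguments": {"increments": [{"travel": [-0.3, 0, 0.8], "delta_rot": [0.002, -0.009, 0], "claw": -0.2}, {"travel": [-0.1, 0, 0.2], "delta_rot": [0, 0, 0], "claw": -0.4}, {"travel": [0, 0, 0], "delta_rot": [0, 0, 0], "claw": -0.5}]}}

```text
time_s: 7.83
ee_pos: [0.6207, -0.2306, 0.2562]
orientation: [3.139, -0.076, 0.006]
ft_force: [-0.6, -0.0, 0.2]
gripper_width: 0.0279
```

Run:
```python
from h import *
s=ctrl.get_state(); print(s['ee_pos'],s['gripper_width'],s['ft_force'])
plan([((.621,-.231,.255),rotm(np.radians(-2.8)))],-.2,step=2.8)
```

```text
[ 0.62067311 -0.23056988  0.2562116 ] 0.027883410455245883 [-0.56956785 -0.0211228   0.15315308]
[{"travel":[0.03, 0.04, 0.12],"delta_rot":[0.002, -0.004, 0.001],"claw":-0.2}]
```

Call:
{"name": "play_rows", "arguments": {"increments": [{"travel": [0, 0, 0], "delta_rot": [0.002, -0.004, 0], "claw": -1}, {"travel": [0, 0, 0], "delta_rot": [0, 0, 0], "claw": -1}, {"travel": [0, 0, 0], "delta_rot": [0, 0, 0], "claw": -1}, {"travel": [0, 0, 0], "delta_rot": [0, 0, 0], "claw": -1}, {"travel": [0, 0, 0], "delta_rot": [0, 0, 0], "claw": -1}, {"travel": [0, 0, 0], "delta_rot": [0, 0, 0], "claw": -1}], "grip_force": 35}}

```text
time_s: 8.33
ee_pos: [0.6208, -0.2306, 0.2573]
orientation: [-3.14, 0.075, -0.0]
ft_force: [0.1, -0.1, -1.8]
gripper_width: 0.0117
```

Call:
{"name": "play_rows", "arguments": {"increments": [{"travel": [0, 0, -1.0], "delta_rot": [0, 0, 0], "claw": -1}, {"travel": [0, 0, -1.5], "delta_rot": [0, 0, 0], "claw": -1}, {"travel": [0, 0, -1.5], "delta_rot": [0, 0, 0], "claw": -1}]}}

```text
time_s: 8.58
ee_pos: [0.62, -0.2302, 0.296]
orientation: [-3.138, 0.075, 0.007]
ft_force: [2.8, 0.3, -5.6]
gripper_width: 0.0117
```

Call:
{"name": "play_rows", "arguments": {"increments": [{"travel": [0, 0, -2.0], "delta_rot": [0, 0, 0], "claw": -1}, {"travel": [0, 0, -2.0], "delta_rot": [0, 0, 0], "claw": -1}, {"travel": [0, 0, -2.0], "delta_rot": [0, 0, 0], "claw": -1}, {"travel": [0, 0, -1.5], "delta_rot": [0, 0, 0], "claw": -1}, {"travel": [0, 0, -1.0], "delta_rot": [0, 0, 0], "claw": -1}, {"travel": [0, 0, 0], "delta_rot": [0, 0, 0], "claw": -1}]}}

```text
time_s: 9.08
ee_pos: [0.6205, -0.2297, 0.3911]
orientation: [-3.138, 0.073, 0.0]
ft_force: [0.5, -0.5, -3.9]
gripper_width: 0.0118
```

Run:
```python
from h import *
s=ctrl.get_state(); print(s['ee_pos'],s['gripper_width'],s['ft_force'],s['orientation'])
shot('scene','s2');i,_,_=shot('wrist','w8')
s,_,_=load('scene2') if False else (cv2.imread('pics/s2.png'),0,0)
cv2.imwrite('pics/s2c.png',cv2.resize(s[120:330,150:400],None,fx=3,fy=2.8))
```

```text
[ 0.62052455 -0.22971046  0.39114758] 0.011751463424630874 [ 0.5231896  -0.46831956 -3.86421308] [-3.13827727e+00  7.31997065e-02  3.15668804e-05]
```

View pics/s2c.png

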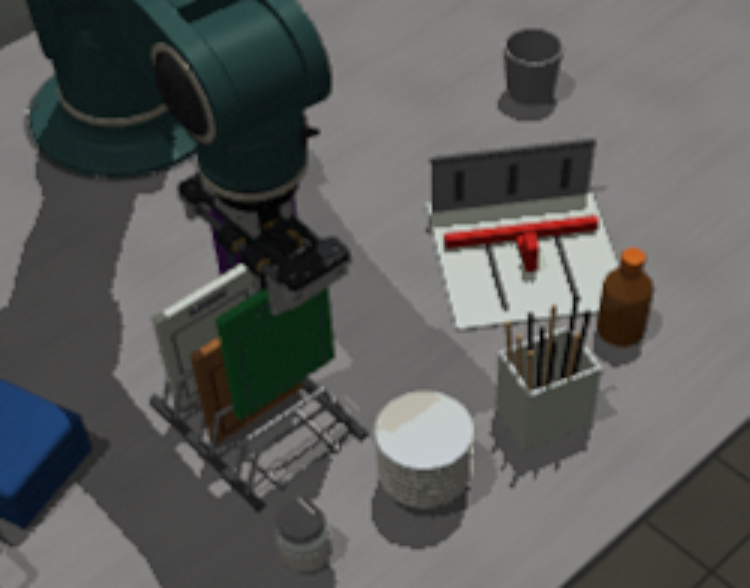

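View pics/w8.png

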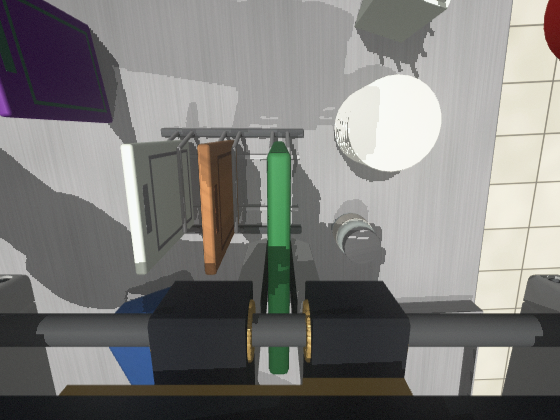

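Board is held, and the other boards and objects are undisturbed. Planning the carry to above the stand, tilted.

```bash
cat >> h.py <<'E'
SO=np.array([.558,.210,0.]); SY=np.radians(145.1)
SR=R.from_euler('z',SY).as_matrix(); L=.2473
def place(F,phi,dyaw=0):
    b=np.array([np.sin(phi),0,np.cos(phi)]); p=SO+SR@(np.array(F)+b*L)
    return p, rotm(SY-np.pi+dyaw)@R.from_rotvec([0,phi,0]).as_matrix()
def board():
    s=ctrl.get_state(); M=R.from_rotvec(s['orientation']).as_matrix()
    F=SR.T@(s['ee_pos']+M[:,2]*L-SO); b=SR.T@(-M[:,2]); x=SR.T@M[:,0]
    print('foot stand',F.round(4),'lean',np.arctan2(b[0],b[2]).round(3),'b',b.round(3),'toolx',x.round(3),'grip',s['gripper_width'].round(4),'F',s['ft_force'].round(1),'Fstand',(SR.T@s['ft_force']).round(1),'t',s['time_s'],'q',s['q'].round(2))
E
python3 - <<'E'
from h import *
board()
p,M=place((.006,0,.135),.38); print(p)
plan([(p,M)],-1,step=3.0,ang=.08)
E
```

```text
Traceback (most recent call last):
  File "h.py", line 46, in board
    print('foot stand',F.round(4),'lean',np.arctan2(b[0],b[2]).round(3),'b',b.round(3),'toolx',x.round(3),'grip',s['gripper_width'].round(4),'F',s['ft_force'].round(1),'Fstand',(SR.T@s['ft_force']).round(1),'t',s['time_s'],'q',s['q'].round(2))
                                                                                                                 ^^^^^^^^^^^^^^^^^^^^^^^^
AttributeError: 'float' object has no attribute 'round'
```

```bash
sed -i "s/s\['gripper_width'\].round(4)/round(s['gripper_width'],4)/" h.py
python3 - <<'E'
from h import *
board()
p,M=place((.006,0,.135),.38); print(p)
plan([(p,M)],-1,step=3.0,ang=.08)
E
```

```text
foot stand [-0.3016  0.3248  0.1413] lean -0.004 b [-0.004  0.001  1.   ] toolx [-0.846 -0.533 -0.003] grip 0.0117 F [ 0.1  0.4 -4. ] Fstand [ 0.1 -0.4 -4. ] t 9.1833 q [ 0.67  0.47 -0.54  1.39  0.24  1.34  0.09]
[0.47784768 0.26591503 0.36465876]
[{"travel":[-0.92, -2.71, 0.14],"delta_rot":[-0.006, 0.021, 0.031],"claw":-1},
{"travel":[-1.0, -2.68, 0.11],"delta_rot":[-0.006, 0.021, 0.031],"claw":-1},
{"travel":[-1.09, -2.65, 0.07],"delta_rot":[-0.006, 0.021, 0.031],"claw":-1},
{"travel":[-1.17, -2.62, 0.03],"delta_rot":[-0.006, 0.021, 0.031],"claw":-1},
{"travel":[-1.25, -2.58, -0.01],"delta_rot":[-0.006, 0.021, 0.031],"claw":-1},
{"travel":[-1.33, -2.54, -0.05],"delta_rot":[-0.006, 0.021, 0.031],"claw":-1},
{"travel":[-1.4, -2.5, -0.1],"delta_rot":[-0.006, 0.021, 0.031],"claw":-1},
{"travel":[-1.48, -2.45, -0.14],"delta_rot":[-0.006, 0.021, 0.031],"claw":-1}]

[{"travel":[-1.55, -2.41, -0.19],"delta_rot":[-0.006, 0.021, 0.031],"claw":-1},
{"travel":[-1.62, -2.36, -0.23],"delta_rot":[-0.006, 0.021, 0.031],"claw":-1},
{"travel":[-1.69, -2.3, -0.28],"delta_rot":[-0.006, 0.021, 0.031],"claw":-1},
{"travel":[-1.75, -2.25, -0.33],"delta_rot":[-0.006, 0.021, 0.031],"claw":-1},
{"travel":[-1.81, -2.19, -0.38],"delta_rot":[-0.006, 0.021, 0.031],"claw":-1},
{"travel":[-1.87, -2.13, -0.43],"delta_rot":[-0.006, 0.021, 0.031],"claw":-1},
{"travel":[-1.92, -2.07, -0.49],"delta_rot":[-0.006, 0.021, 0.031],"claw":-1},
{"travel":[-1.98, -2.01, -0.54],"delta_rot":[-0.006, 0.021, 0.031],"claw":-1}]

[{"travel":[-2.03, -1.94, -0.59],"delta_rot":[-0.006, 0.021, 0.031],"claw":-1},
{"travel":[-2.07, -1.87, -0.65],"delta_rot":[-0.006, 0.021, 0.031],"claw":-1}]
```

Call:
{"name": "play_rows", "arguments": {"increments": [{"travel": [-0.9, -2.7, 0.1], "delta_rot": [-0.006, 0.021, 0.031], "claw": -1}, {"travel": [-1.0, -2.7, 0.1], "delta_rot": [-0.006, 0.021, 0.031], "claw": -1}, {"travel": [-1.1, -2.7, 0.1], "delta_rot": [-0.006, 0.021, 0.031], "claw": -1}, {"travel": [-1.2, -2.6, 0], "delta_rot": [-0.006, 0.021, 0.031], "claw": -1}, {"travel": [-1.2, -2.6, 0], "delta_rot": [-0.006, 0.021, 0.031], "claw": -1}, {"travel": [-1.3, -2.5, 0], "delta_rot": [-0.006, 0.021, 0.031], "claw": -1}, {"travel": [-1.4, -2.5, -0.1], "delta_rot": [-0.006, 0.021, 0.031], "claw": -1}, {"travel": [-1.5, -2.5, -0.1], "delta_rot": [-0.006, 0.021, 0.031], "claw": -1}]}}

```text
time_s: 9.85
ee_pos: [0.5533, -0.008, 0.3649]
orientation: [3.044, -0.486, 0.238]
ft_force: [2.0, 0.7, -2.6]
gripper_width: 0.0119
```

Run:
```python
from h import *
board()
p,M=place((.006,0,.135),.38); print(p)
plan([(p,M)],-1,step=3.0,ang=.08)
```

```text
foot stand [-0.1604  0.1761  0.1208] lean 0.161 b [0.16  0.022 0.987] toolx [-0.945 -0.286  0.159] grip 0.0119 F [ 2.   0.7 -2.6] Fstand [-1.2 -1.7 -2.6] t 9.85 q [ 0.44  0.22 -0.59  1.79  0.24  1.05 -0.56]
[0.47784768 0.26591503 0.36465876]
[{"travel":[-1.55, -2.36, -0.31],"delta_rot":[-0.005, 0.021, 0.029],"claw":-1},
{"travel":[-1.61, -2.32, -0.35],"delta_rot":[-0.005, 0.021, 0.029],"claw":-1},
{"travel":[-1.66, -2.27, -0.4],"delta_rot":[-0.005, 0.021, 0.029],"claw":-1},
{"travel":[-1.72, -2.22, -0.45],"delta_rot":[-0.005, 0.021, 0.029],"claw":-1},
{"travel":[-1.77, -2.16, -0.5],"delta_rot":[-0.005, 0.021, 0.029],"claw":-1},
{"travel":[-1.82, -2.11, -0.55],"delta_rot":[-0.005, 0.021, 0.029],"claw":-1},
{"travel":[-1.87, -2.05, -0.6],"delta_rot":[-0.005, 0.021, 0.029],"claw":-1},
{"travel":[-1.91, -2.0, -0.65],"delta_rot":[-0.005, 0.021, 0.029],"claw":-1}]

[{"travel":[-1.96, -1.94, -0.7],"delta_rot":[-0.005, 0.021, 0.029],"claw":-1},
{"travel":[-1.99, -1.88, -0.76],"delta_rot":[-0.005, 0.021, 0.029],"claw":-1}]
```

Call:
{"name": "play_rows", "arguments": {"increments": [{"travel": [-1.5, -2.4, -0.8], "delta_rot": [-0.005, 0.021, 0.029], "claw": -1}, {"travel": [-1.6, -2.3, -0.8], "delta_rot": [-0.005, 0.021, 0.029], "claw": -1}, {"travel": [-1.7, -2.3, -0.7], "delta_rot": [-0.005, 0.021, 0.029], "claw": -1}, {"travel": [-1.7, -2.2, -0.7], "delta_rot": [-0.005, 0.021, 0.029], "claw": -1}, {"travel": [-1.8, -2.2, -0.7], "delta_rot": [-0.005, 0.021, 0.029], "claw": -1}]}}

```text
time_s: 10.27
ee_pos: [0.5075, 0.1365, 0.3754]
orientation: [2.95, -0.708, 0.387]
ft_force: [1.3, -0.1, -3.5]
gripper_width: 0.012
```

Run:
```python
from h import *
board()
p,M=place((.006,0,.14),.38); print(p)
plan([(p,M)],-1,step=3.0,ang=.08)
```

```text
foot stand [-0.0657  0.0855  0.1368] lean 0.266 b [0.263 0.015 0.965] toolx [-0.955 -0.136  0.263] grip 0.012 F [ 1.3 -0.1 -3.5] Fstand [-1.1 -0.6 -3.5] t 10.2667 q [ 0.2   0.15 -0.67  1.85  0.37  1.06 -1.1 ]
[0.47784768 0.26591503 0.36965876]
[{"travel":[-1.67, -2.03, -0.38],"delta_rot":[-0.004, 0.023, 0.027],"claw":-1},
{"travel":[-1.71, -1.99, -0.43],"delta_rot":[-0.004, 0.023, 0.027],"claw":-1},
{"travel":[-1.76, -1.94, -0.48],"delta_rot":[-0.004, 0.023, 0.027],"claw":-1},
{"travel":[-1.8, -1.89, -0.52],"delta_rot":[-0.004, 0.023, 0.027],"claw":-1},
{"travel":[-1.83, -1.84, -0.57],"delta_rot":[-0.004, 0.023, 0.027],"claw":-1}]
```

Call:
{"name": "play_rows", "arguments": {"increments": [{"travel": [-1.7, -2.0, -0.6], "delta_rot": [-0.004, 0.023, 0.027], "claw": -1}, {"travel": [-1.7, -2.0, -0.6], "delta_rot": [-0.004, 0.023, 0.027], "claw": -1}, {"travel": [-1.8, -1.9, -0.6], "delta_rot": [-0.004, 0.023, 0.027], "claw": -1}, {"travel": [-1.6, -1.6, -0.6], "delta_rot": [-0.004, 0.023, 0.027], "claw": -1}, {"travel": [0, 0, 0], "delta_rot": [0, 0, 0], "claw": -1}, {"travel": [0, 0, 0], "delta_rot": [0, 0, 0], "claw": -1}]}}

```text
time_s: 10.77
ee_pos: [0.4742, 0.2475, 0.371]
orientation: [2.866, -0.852, 0.517]
ft_force: [0.1, -0.7, -4.4]
gripper_width: 0.0117
```

Run:
```python
from h import *
board()
p,M=place((.006,0,.135),.38); print(p)
plan([(p,M)],-1,step=3.0,ang=.08)
i,K,T=shot('wrist','w9'); j,_,_=shot('scene','s3')
cv2.imwrite('pics/s3c.png',cv2.resize(j[120:330,200:420],None,fx=3,fy=2.8))
```

```text
foot stand [0.0033 0.0158 0.1395] lean 0.359 b [0.351 0.005 0.936] toolx [-0.936 -0.03   0.351] grip 0.0117 F [ 0.1 -0.7 -4.4] Fstand [-0.5  0.5 -4.4] t 10.7667 q [-0.04  0.2  -0.73  1.83  0.54  1.14 -1.56]
[0.47784768 0.26591503 0.36465876]
[{"travel":[-0.88, -1.74, 0.34],"delta_rot":[-0.006, 0.021, 0.03],"claw":-1}]
```

View pics/s3c.png

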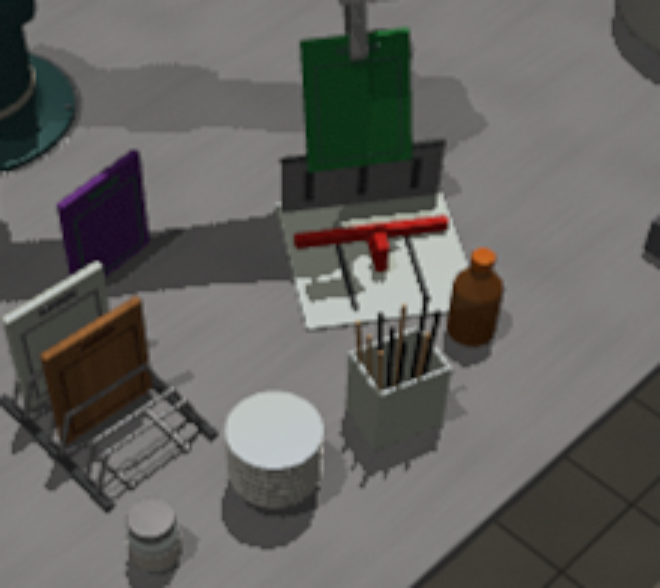

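View pics/w9.png

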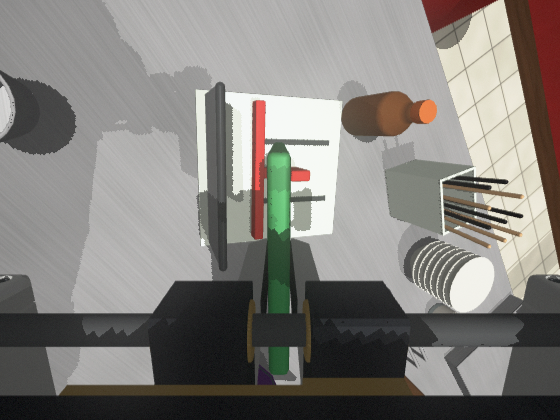

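Wrist view shows the board's top edge at column 279 between the bar and guard. Checking the predicted foot corners against the scene image, to catch any slip in the grip.

Run:
```python
from h import *
s=ctrl.get_state(); M=R.from_rotvec(s['orientation']).as_matrix()
j,K,T=load('s3')
P=[s['ee_pos']+M@np.array([sx*.006,sy*.065,z]) for z in (L,L-.18) for sx in (-1,1) for sy in(-1,1)]
u=proj(P,K,T); print(u.round(1))
hsv=cv2.cvtColor(j,cv2.COLOR_BGR2HSV); m=cv2.inRange(hsv,(45,90,25),(80,255,255))
c,_=cv2.findContours(m,0,2); c=max(c,key=cv2.contourArea); print(cv2.approxPolyDP(cv2.convexHull(c),2.5,True)[:,0])
```

```text
[[337.4 175. ]
 [302.9 180.1]
 [338.3 176.4]
 [303.6 181.4]
 [336.3 128.5]
 [299.9 133.4]
 [337.2 129.7]
 [300.6 134.6]]
[[335 130]
 [337 176]
 [303 181]
 [300 135]]
```

Prediction and image agree within about 1 px, so there was no slip. Descending in stages.

Run:
```python
from h import *
plan([place((.006,0,.05),.355)],-1,step=1.8,ang=.08)
```

```text
[{"travel":[-0.56, -0.3, 1.38],"delta_rot":[-0.001, -0.001, 0.005],"claw":-1},
{"travel":[-0.56, -0.3, 1.38],"delta_rot":[-0.001, -0.001, 0.005],"claw":-1},
{"travel":[-0.56, -0.3, 1.38],"delta_rot":[-0.001, -0.001, 0.005],"claw":-1},
{"travel":[-0.56, -0.3, 1.38],"delta_rot":[-0.001, -0.001, 0.005],"claw":-1},
{"travel":[-0.56, -0.3, 1.38],"delta_rot":[-0.001, -0.001, 0.005],"claw":-1},
{"travel":[-0.56, -0.3, 1.38],"delta_rot":[-0.001, -0.001, 0.005],"claw":-1}]
```

Call:
{"name": "play_rows", "arguments": {"increments": [{"travel": [-0.6, -0.3, 1.2], "delta_rot": [-0.001, 0, 0.006], "claw": -1}, {"travel": [-0.6, -0.3, 1.4], "delta_rot": [-0.001, 0, 0.006], "claw": -1}, {"travel": [-0.6, -0.3, 1.4], "delta_rot": [-0.001, 0, 0.006], "claw": -1}, {"travel": [-0.6, -0.3, 1.2], "delta_rot": [-0.001, 0, 0.006], "claw": -1}, {"travel": [-0.5, -0.3, 1.0], "delta_rot": [-0.001, 0, 0.006], "claw": -1}, {"travel": [0, 0, 0], "delta_rot": [0, 0, 0], "claw": -1}]}}

```text
time_s: 11.37
ee_pos: [0.4815, 0.2548, 0.2991]
orientation: [2.845, -0.912, 0.514]
ft_force: [-0.5, 0.6, -4.4]
gripper_width: 0.0119
```

Run:
```python
from h import *
board()
plan([place((.006,0,.02),.355)],-1,step=1.,ang=.08)
```

```text
foot stand [0.0017 0.0085 0.0675] lean 0.358 b [ 0.35  -0.006  0.937] toolx [-0.936  0.01   0.351] grip 0.0119 F [-0.5  0.6 -4.4] Fstand [ 0.8 -0.2 -4.4] t 11.3667 q [-0.1   0.31 -0.7   1.89  0.65  1.05 -1.73]
[{"travel":[-0.4, -0.14, 0.86],"delta_rot":[0.001, -0.001, -0.002],"claw":-1},
{"travel":[-0.4, -0.14, 0.86],"delta_rot":[0.001, -0.001, -0.002],"claw":-1},
{"travel":[-0.4, -0.14, 0.86],"delta_rot":[0.001, -0.001, -0.002],"claw":-1},
{"travel":[-0.4, -0.14, 0.86],"delta_rot":[0.001, -0.001, -0.002],"claw":-1},
{"travel":[-0.4, -0.14, 0.86],"delta_rot":[0.001, -0.001, -0.002],"claw":-1}]
```

Run:
```python
from h import *
plan([place((.009,0,.04),.355)],-1,step=1.,ang=.08)
```

```text
[{"travel":[-0.53, -0.23, 0.77],"delta_rot":[0.002, -0.001, -0.003],"claw":-1},
{"travel":[-0.52, -0.24, 0.77],"delta_rot":[0.002, -0.001, -0.003],"claw":-1},
{"travel":[-0.52, -0.24, 0.77],"delta_rot":[0.002, -0.001, -0.003],"claw":-1}]
```

Call:
{"name": "play_rows", "arguments": {"increments": [{"travel": [-0.6, -0.3, 0.8], "delta_rot": [0.002, -0.001, -0.003], "claw": -1}, {"travel": [-0.6, -0.3, 0.8], "delta_rot": [0.002, -0.001, -0.003], "claw": -1}, {"travel": [-0.6, -0.3, 0.6], "delta_rot": [0.002, -0.001, -0.003], "claw": -1}, {"travel": [0, 0, 0], "delta_rot": [0, 0, 0], "claw": -1}, {"travel": [0, 0, 0], "delta_rot": [0, 0, 0], "claw": -1}]}}

```text
time_s: 11.78
ee_pos: [0.4802, 0.2659, 0.2702]
orientation: [2.853, -0.902, 0.511]
ft_force: [-0.3, -0.1, -3.8]
gripper_width: 0.0117
```

Run:
```python
from h import *
board()
plan([place((.008,0,.02),.355)],-1,step=.8,ang=.08)
i,K,T=shot('wrist','w10')
```

```text
foot stand [ 0.01   -0.0012  0.0383] lean 0.355 b [ 0.347 -0.001  0.938] toolx [-0.938  0.003  0.347] grip 0.0117 F [-0.3 -0.1 -3.8] Fstand [ 0.2  0.3 -3.8] t 11.7833 q [-0.13  0.36 -0.69  1.91  0.69  1.01 -1.79]
[{"travel":[-0.15, 0.04, 0.59],"delta_rot":[0.0, 0.0, -0.001],"claw":-1},
{"travel":[-0.15, 0.04, 0.59],"delta_rot":[0.0, 0.0, -0.001],"claw":-1},
{"travel":[-0.15, 0.04, 0.59],"delta_rot":[0.0, 0.0, -0.001],"claw":-1}]
```

View pics/w10.png

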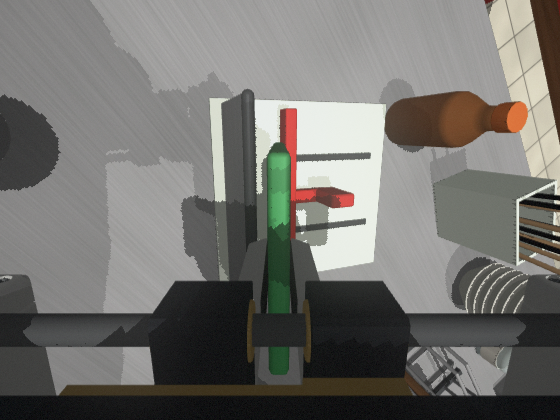

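Call:
{"name": "play_rows", "arguments": {"increments": [{"travel": [-0.1, 0, 0.7], "delta_rot": [0, 0, 0], "claw": -1}, {"travel": [-0.1, 0, 0.7], "delta_rot": [0, 0, 0], "claw": -1}, {"travel": [-0.1, 0, 0.5], "delta_rot": [0, 0, 0], "claw": -1}, {"travel": [0, 0, 0], "delta_rot": [0, 0, 0], "claw": -1}]}}

```text
time_s: 12.17
ee_pos: [0.484, 0.2635, 0.2507]
orientation: [2.854, -0.902, 0.514]
ft_force: [-0.5, -0.1, -4.3]
gripper_width: 0.0118
```

Run:
```python
from h import *
board()
plan([place((.006,0,.010),.355)],-1,step=.5,ang=.08)
```

```text
foot stand [ 0.0052 -0.0017  0.0188] lean 0.356 b [0.348 0.001 0.937] toolx [-0.937  0.004  0.348] grip 0.0118 F [-0.5 -0.1 -4.3] Fstand [ 0.3  0.4 -4.3] t 12.1667 q [-0.14  0.38 -0.68  1.92  0.73  0.98 -1.82]
[{"travel":[-0.18, 0.08, 0.4],"delta_rot":[0.0, 0.0, -0.002],"claw":-1},
{"travel":[-0.18, 0.08, 0.4],"delta_rot":[0.0, 0.0, -0.002],"claw":-1}]
```

Call:
{"name": "play_rows", "arguments": {"increments": [{"travel": [-0.2, 0, 0.4], "delta_rot": [0, 0, 0], "claw": -1}, {"travel": [-0.2, 0, 0.3], "delta_rot": [0, 0, 0], "claw": -1}, {"travel": [0, 0, 0], "delta_rot": [0, 0, 0], "claw": -1}]}}

```text
time_s: 12.42
ee_pos: [0.4829, 0.2641, 0.2417]
orientation: [2.853, -0.903, 0.514]
ft_force: [-0.4, -0.0, -3.6]
gripper_width: 0.0113
```

Run:
```python
from h import *
board()
```

```text
foot stand [ 0.0064 -0.0016  0.0099] lean 0.356 b [0.348 0.001 0.937] toolx [-0.937  0.004  0.348] grip 0.0113 F [-0.4 -0.  -3.6] Fstand [ 0.3  0.3 -3.6] t 12.4167 q [-0.15  0.4  -0.67  1.93  0.74  0.97 -1.84]
```

Still free at z=9.9 mm; contact is expected at about 8.3 mm. Lowering by about 1 mm per row.

Call:
{"name": "play_rows", "arguments": {"increments": [{"travel": [0, 0, 0.15], "delta_rot": [0, 0, 0], "claw": -1}, {"travel": [0, 0, 0], "delta_rot": [0, 0, 0], "claw": -1}]}}

```text
time_s: 12.58
ee_pos: [0.4833, 0.264, 0.2401]
orientation: [2.854, -0.902, 0.514]
ft_force: [0.1, 0.2, -4.0]
gripper_width: 0.0117
```

Call:
{"name": "play_rows", "arguments": {"increments": [{"travel": [0, 0, 0.1], "delta_rot": [0, 0, 0], "claw": -1}, {"travel": [0, 0, 0], "delta_rot": [0, 0, 0], "claw": -1}]}}

```text
time_s: 12.75
ee_pos: [0.4837, 0.2643, 0.2401]
orientation: [2.854, -0.902, 0.516]
ft_force: [0.6, -0.1, -4.3]
gripper_width: 0.0118
```

Run:
```python
from h import *
board()
```

```text
foot stand [ 0.0057 -0.0026  0.0083] lean 0.356 b [0.349 0.002 0.937] toolx [-0.937  0.004  0.349] grip 0.0118 F [ 0.6 -0.1 -4.3] Fstand [-0.5 -0.2 -4.3] t 12.75 q [-0.15  0.4  -0.67  1.93  0.75  0.96 -1.85]
```

Call:
{"name": "play_rows", "arguments": {"increments": [{"travel": [-0.05, 0, 0.15], "delta_rot": [0, 0, 0], "claw": -1}, {"travel": [0, 0, 0], "delta_rot": [0, 0, 0], "claw": -1}]}}

```text
time_s: 12.92
ee_pos: [0.484, 0.2651, 0.2399]
orientation: [2.855, -0.902, 0.519]
ft_force: [0.2, -0.4, -3.8]
gripper_width: 0.0119
```

Run:
```python
from h import *
board()
```

```text
foot stand [ 0.0056 -0.0038  0.0083] lean 0.358 b [0.35  0.004 0.937] toolx [-0.937  0.004  0.35 ] grip 0.0119 F [ 0.2 -0.4 -3.8] Fstand [-0.4  0.2 -3.8] t 12.9167 q [-0.15  0.4  -0.67  1.93  0.75  0.96 -1.85]
```

Call:
{"name": "play_rows", "arguments": {"increments": [{"travel": [-0.1, 0.1, 0.3], "delta_rot": [0, 0, 0], "claw": -1}, {"travel": [0, 0, 0], "delta_rot": [0, 0, 0], "claw": -1}]}}

```text
time_s: 13.08
ee_pos: [0.4842, 0.2662, 0.2394]
orientation: [2.859, -0.902, 0.526]
ft_force: [-0.4, 0.1, -3.8]
gripper_width: 0.012
```

Run:
```python
from h import *
board()
```

```text
foot stand [ 0.0055 -0.0062  0.008 ] lean 0.36 b [0.353 0.009 0.936] toolx [-0.936  0.004  0.353] grip 0.012 F [-0.4  0.1 -3.8] Fstand [ 0.4  0.2 -3.8] t 13.0833 q [-0.15  0.4  -0.67  1.93  0.76  0.96 -1.85]
```

Run:
```python
from h import *
i,K,T=shot('wrist','w11'); j,K,T=shot('scene','s4')
cv2.imwrite('pics/s4c.png',cv2.resize(j[130:250,260:390],None,fx=5,fy=5,interpolation=cv2.INTER_CUBIC))
s=ctrl.get_state(); M=R.from_rotvec(s['orientation']).as_matrix()
P=[s['ee_pos']+M@np.array([sx*.006,sy*.065,z]) for z in (L,L-.18) for sx in (-1,1) for sy in(-1,1)]
print(((proj(P,K,T)-[260,130])*5).round(0))
board(); print(s['qd'].round(3),s['joint_efforts'].round(1))
```

```text
[[403. 339.]
 [239. 361.]
 [407. 346.]
 [242. 369.]
 [398. 125.]
 [226. 148.]
 [402. 132.]
 [229. 154.]]
foot stand [ 0.0054 -0.0057  0.0076] lean 0.36 b [0.352 0.009 0.936] toolx [-0.936  0.004  0.352] grip 0.0119 F [-2.1  2.7  7.1] Fstand [ 3.3 -1.   7.1] t 13.1833 q [-0.15  0.4  -0.67  1.93  0.75  0.96 -1.85]
[ 0.003  0.003 -0.001  0.001  0.001 -0.001  0.001] [  0.6 -68.4  -8.9 -35.9   1.5   0.7  -0.1]
```

View pics/s4c.png

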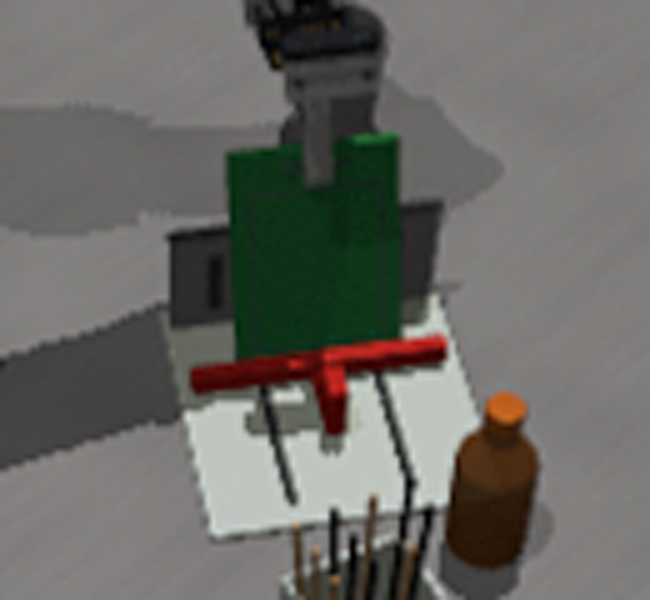

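View pics/w11.png

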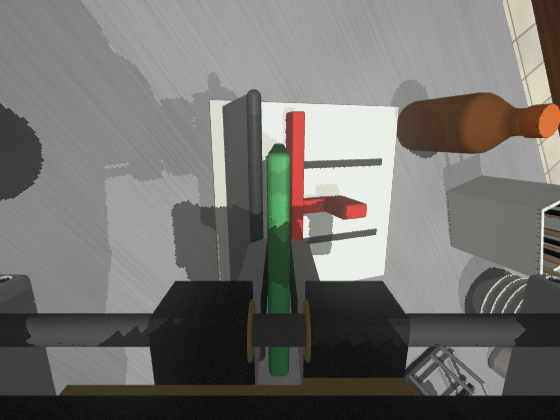

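Force z went from -4 to +7 N, so the foot is on the plate. Leaning it onto the rim, pivoting about the foot.

Call:
{"name": "play_rows", "arguments": {"increments": [{"travel": [-0.5, 0, -0.05], "delta_rot": [0, 0.02, 0], "claw": -1}, {"travel": [0, 0, 0], "delta_rot": [0, 0, 0], "claw": -1}]}}

```text
time_s: 13.35
ee_pos: [0.4803, 0.2683, 0.2374]
orientation: [2.847, -0.9, 0.552]
ft_force: [-3.3, 2.6, 3.1]
gripper_width: 0.0118
```

Run:
```python
from h import *
board()
```

```text
foot stand [ 0.0053 -0.0054  0.0078] lean 0.38 b [0.371 0.008 0.929] toolx [-0.929  0.005  0.371] grip 0.0118 F [-3.3  2.6  3.1] Fstand [ 4.2 -0.2  3.1] t 13.35 q [-0.17  0.4  -0.66  1.94  0.78  0.96 -1.89]
```

Call:
{"name": "play_rows", "arguments": {"increments": [{"travel": [-0.3, 0, -0.05], "delta_rot": [0, 0.012, 0], "claw": -1}, {"travel": [0, 0, 0], "delta_rot": [0, 0, 0], "claw": -1}]}}

```text
time_s: 13.52
ee_pos: [0.4779, 0.2697, 0.2363]
orientation: [2.84, -0.898, 0.568]
ft_force: [-2.3, 0.1, 3.0]
gripper_width: 0.0116
```

Run:
```python
from h import *
board(); shot('wrist','w12')
```

```text
foot stand [ 0.0053 -0.0049  0.0078] lean 0.392 b [0.382 0.007 0.924] toolx [-0.924  0.005  0.382] grip 0.0116 F [-2.3  0.1  3. ] Fstand [1.9 1.3 3. ] t 13.5167 q [-0.19  0.4  -0.66  1.95  0.79  0.96 -1.91]
```

View pics/w12.png

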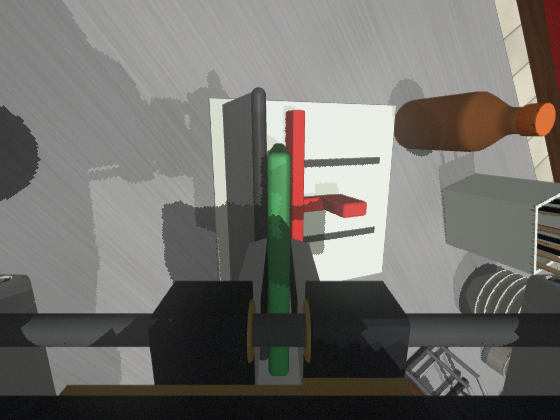

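Call:
{"name": "play_rows", "arguments": {"increments": [{"travel": [-0.25, 0, -0.05], "delta_rot": [0, 0.01, 0], "claw": -1}, {"travel": [0, 0, 0], "delta_rot": [0, 0, 0], "claw": -1}]}}

```text
time_s: 13.73
ee_pos: [0.4763, 0.2705, 0.2356]
orientation: [2.834, -0.898, 0.581]
ft_force: [-0.3, -0.2, -3.4]
gripper_width: 0.0121
```

Run:
```python
from h import *
board()
```

```text
foot stand [ 0.0049 -0.0044  0.008 ] lean 0.402 b [0.391 0.006 0.92 ] toolx [-0.92   0.006  0.391] grip 0.0121 F [-0.3 -0.2 -3.4] Fstand [ 0.1  0.4 -3.4] t 13.7333 q [-0.2   0.4  -0.66  1.95  0.8   0.97 -1.92]
```

Lean is 0.402 rad and the foot reads x=4.9, z=8.0 mm, with almost no load. Releasing gently.

Call:
{"name": "play_rows", "arguments": {"increments": [{"travel": [0, 0, 0], "delta_rot": [0, 0, 0], "claw": -0.65}, {"travel": [0, 0, 0], "delta_rot": [0, 0, 0], "claw": -0.6}, {"travel": [0, 0, 0], "delta_rot": [0, 0, 0], "claw": -0.5}, {"travel": [0, 0, 0], "delta_rot": [0, 0, 0], "claw": -0.4}], "grip_force": 10}}

```text
time_s: 14.07
ee_pos: [0.4768, 0.2705, 0.2361]
orientation: [2.833, -0.898, 0.583]
ft_force: [-0.2, -0.1, -0.2]
gripper_width: 0.0263
```

Run:
```python
from h import *
board(); shot('wrist','w13'); shot('scene','s5')
```

```text
foot stand [ 0.0042 -0.0048  0.0086] lean 0.403 b [0.392 0.007 0.92 ] toolx [-0.92   0.006  0.392] grip 0.0263 F [-0.2 -0.1 -0.2] Fstand [ 0.1  0.1 -0.2] t 14.0667 q [-0.2   0.4  -0.66  1.95  0.8   0.97 -1.92]
```

View pics/w13.png

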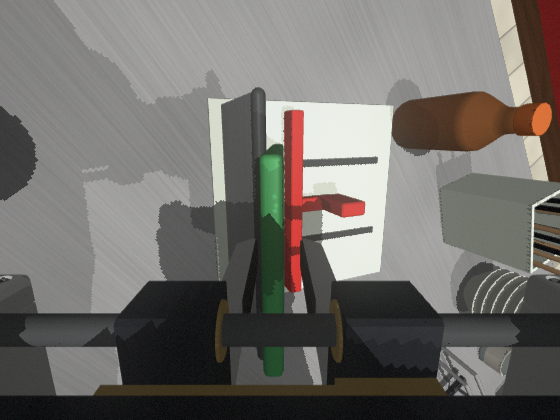

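Released: the board settled about 4 mm toward the guard and now rests on the rim. Opening wider, centring, and withdrawing along the board.

Call:
{"name": "play_rows", "arguments": {"increments": [{"travel": [-0.3, 0, 0], "delta_rot": [0, 0, 0], "claw": -0.2}, {"travel": [-0.1, 0, 0], "delta_rot": [0, 0, 0], "claw": -0.2}, {"travel": [0, 0, -0.8], "delta_rot": [0, 0, 0], "claw": -0.2}, {"travel": [0, 0, -1.5], "delta_rot": [0, 0, 0], "claw": -0.2}, {"travel": [0, 0, -2.5], "delta_rot": [0, 0, 0], "claw": -0.2}, {"travel": [0, 0, -3.0], "delta_rot": [0, 0, 0], "claw": -0.2}, {"travel": [0, 0, -3.0], "delta_rot": [0, 0, 0], "claw": -0.2}, {"travel": [0, 0, -2.0], "delta_rot": [0, 0, 0], "claw": -0.2}]}}

```text
time_s: 14.83
ee_pos: [0.4288, 0.3009, 0.3548]
orientation: [2.831, -0.896, 0.572]
ft_force: [-0.0, 0.3, 1.0]
gripper_width: 0.0373
```

Call:
{"name": "play_rows", "arguments": {"increments": [{"travel": [0, 0, -2.0], "delta_rot": [0, 0, 0], "claw": -0.2}, {"travel": [0, 0, 0], "delta_rot": [0, 0, 0], "claw": -0.2}, {"travel": [0, 0, 0], "delta_rot": [0, 0, 0], "claw": -0.2}]}}

```text
time_s: 15.08
ee_pos: [0.4198, 0.3082, 0.3802]
orientation: [2.836, -0.894, 0.58]
ft_force: [-0.4, -0.6, -1.0]
gripper_width: 0.0376
```

Run:
```python
from h import *
board(); i,_,_=shot('wrist','w14'); j,_,_=shot('scene','s6'); t,_,_=shot('top','t6')
cv2.imwrite('pics/s6c.png',cv2.resize(j[110:310,180:400],None,fx=3.4,fy=2.9,interpolation=cv2.INTER_CUBIC))
```

```text
foot stand [ 0.073  -0.0034  0.1525] lean 0.401 b [0.39  0.007 0.921] toolx [-0.921  0.003  0.39 ] grip 0.0376 F [-0.4 -0.6 -1. ] Fstand [-0.   0.7 -1. ] t 15.0833 q [-0.19  0.19 -0.76  1.83  0.57  1.21 -1.77]
```

View pics/s6c.png

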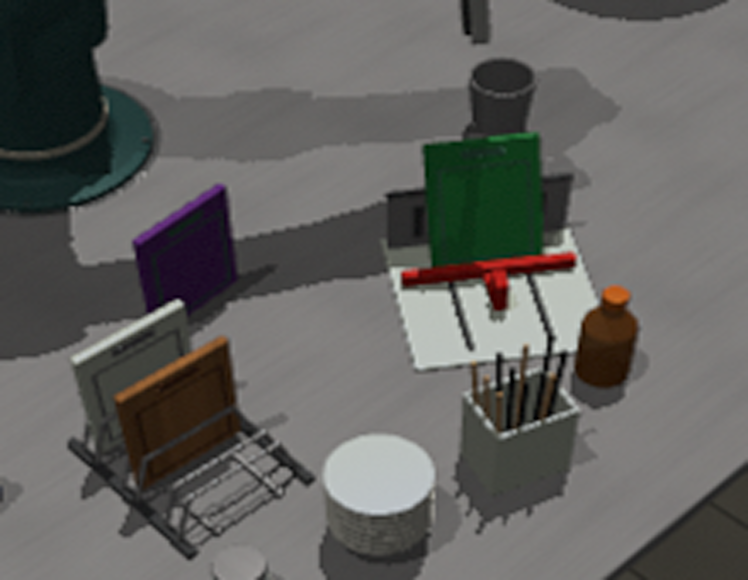

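View pics/w14.png

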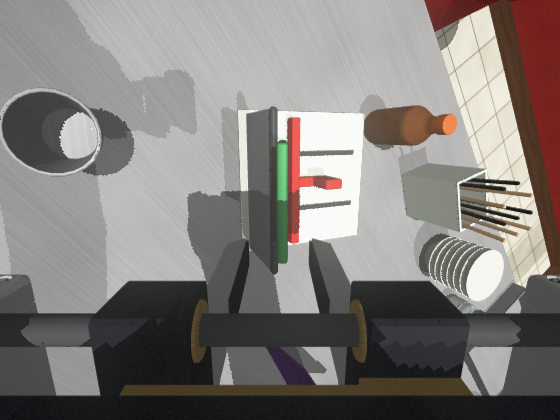

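The board leans on the rim between the guard and the stop, and the neighbours are unchanged. Measuring lean, squareness, foot and stop.

Run:
```python
from h import *
st=lambda p:((p-SO)@SR).round(4)
def tri(a,A,b,B):
    rows=[];rhs=[]
    for px,(K,T) in ((a,A),(b,B)):
        d=T[:3,:3]@np.linalg.inv(K)@np.array([*px,1.]);d/=np.linalg.norm(d);Q=np.eye(3)-np.outer(d,d);rows.append(Q);rhs.append(Q@T[:3,3])
    return np.linalg.lstsq(np.vstack(rows),np.hstack(rhs),rcond=None)[0]
i,K,T=load('w14'); j,K2,T2=load('s6')
def mask(im): 
    h=cv2.cvtColor(im,cv2.COLOR_BGR2HSV); m=cv2.inRange(h,(45,90,25),(80,255,255)); c,_=cv2.findContours(m,0,2); return max(c,key=cv2.contourArea)
cw=mask(i); cs=mask(j); bw=cv2.boxPoints(cv2.minAreaRect(cw)); print('wrist box',bw.round(1).tolist())
hs=cv2.approxPolyDP(cv2.convexHull(cs),2.,True)[:,0]; print('scene quad',hs.tolist())
p=plane(bw,K,T,.176); print(st(p),np.degrees(np.arctan2(*(p[1]-p[2])[1::-1])))
u=lambda F,phi:[SO+SR@(np.array(F)+R.from_euler('y',phi).apply([sx*.006,y,z])) for z in(0,.18) for sx in(-1,1) for y in(-.065,.065)]
for phi in (.36,.38,.40,.42,.44): # predicted corners at the rest pose for given leans
    P=u((.0035,-.003,.0083),phi); print(phi,'scene top',proj(P,K2,T2)[4:].round(1).tolist(),'wrist top',proj(P,K,T)[4:].round(1).tolist())
print('scene foot',proj(u((.0035,-.003,.0083),.4),K2,T2)[:4].round(1).tolist())
# stop bar
h=cv2.cvtColor(i,cv2.COLOR_BGR2HSV); m=cv2.inRange(h,(0,150,60),(6,255,255))|cv2.inRange(h,(174,150,60),(180,255,255)); n,l,s,c=cv2.connectedComponentsWithStats(m)
print([(s[k].tolist(),c[k].round(1).tolist()) for k in range(1,n) if s[k,4]>60])
sb=SO+SR@np.array([[-.002,.1,.027],[-.016,.1,.027],[-.016,-.1,.027],[-.002,-.1,.027],[-.075,.008,.058],[-.075,-.008,.058],[-.045,.008,.058]])[:, :, None] if False else np.array([SO+SR@np.array(v) for v in [[-.002,.1,.027],[-.016,.1,.027],[-.016,-.1,.027],[-.002,-.1,.027],[-.075,.008,.058],[-.075,-.008,.058]]])
print('pred stop corners wrist',proj(sb,K,T).round(1).tolist())
cv2.imwrite('pics/w14c.png',cv2.resize(i[95:285,210:380],None,fx=3.1,fy=3.1,interpolation=cv2.INTER_CUBIC))
```

```text
wrist box [[277.0, 143.0], [287.0, 143.0], [287.0, 262.0], [277.0, 262.0]]
scene quad [[337, 156], [338, 197], [307, 201], [305, 160]]
[[ 0.0841 -0.0658  0.176 ]
 [ 0.0734 -0.0657  0.176 ]
 [ 0.0728  0.0607  0.176 ]
 [ 0.0846  0.0586  0.176 ]] 55.373838614021594
0.36 scene top [[340.2, 156.7], [305.5, 161.0], [339.4, 155.4], [304.9, 159.7]] wrist top [[299.3, 140.5], [297.6, 262.4], [287.2, 140.6], [286.7, 262.6]]
0.38 scene top [[339.9, 156.3], [305.4, 160.6], [339.2, 155.1], [304.8, 159.4]] wrist top [[295.7, 140.5], [294.4, 262.5], [283.6, 140.6], [283.4, 262.6]]
0.4 scene top [[339.7, 155.9], [305.2, 160.2], [338.9, 154.8], [304.6, 159.0]] wrist top [[292.1, 140.6], [291.1, 262.6], [279.9, 140.6], [280.1, 262.6]]
0.42 scene top [[339.5, 155.6], [305.0, 159.8], [338.7, 154.5], [304.4, 158.7]] wrist top [[288.4, 140.6], [287.8, 262.6], [276.3, 140.6], [276.8, 262.6]]
0.44 scene top [[339.2, 155.2], [304.8, 159.5], [338.5, 154.2], [304.3, 158.5]] wrist top [[284.8, 140.6], [284.5, 262.7], [272.7, 140.6], [273.5, 262.5]]
scene foot [[340.8, 199.6], [307.8, 203.9], [340.1, 198.3], [307.3, 202.6]]
[([425, 0, 74, 26, 1060], [453.9, 8.7]), ([507, 0, 53, 239, 6051], [542.8, 79.8]), ([292, 118, 22, 76, 682], [297.2, 158.5]), ([326, 180, 16, 9, 130], [333.1, 183.9]), ([291, 233, 7, 10, 65], [294.0, 237.7])]
pred stop corners wrist [[290.6, 243.2], [298.3, 242.1], [300.0, 116.4], [291.6, 116.2], [341.5, 187.9], [342.0, 177.8]]
```

View pics/w14c.png

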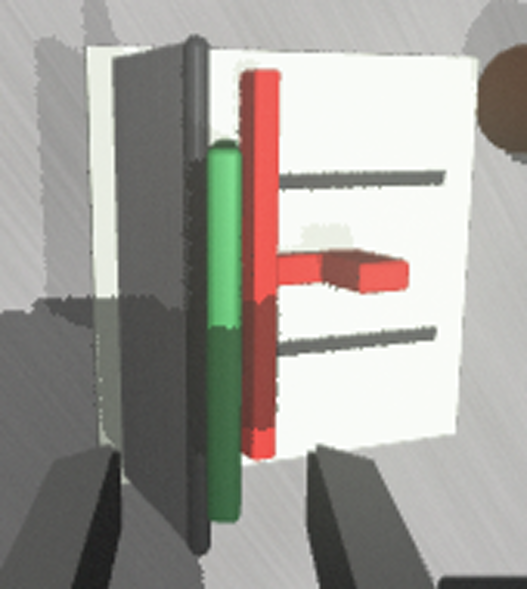

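All measurements agree: lean about 0.42 rad, y about -3 mm, square to within 1°, and the stop where predicted for fully out. Waiting briefly and comparing views to confirm it is at rest.

Call:
{"name": "play_rows", "arguments": {"increments": [{"travel": [0, 0, 0], "delta_rot": [0, 0, 0], "claw": -0.2}, {"travel": [0, 0, 0], "delta_rot": [0, 0, 0], "claw": -0.2}, {"travel": [0, 0, 0], "delta_rot": [0, 0, 0], "claw": -0.2}, {"travel": [0, 0, 0], "delta_rot": [0, 0, 0], "claw": -0.2}, {"travel": [0, 0, 0], "delta_rot": [0, 0, 0], "claw": -0.2}, {"travel": [0, 0, 0], "delta_rot": [0, 0, 0], "claw": -0.2}]}}

```text
time_s: 15.73
ee_pos: [0.4206, 0.3063, 0.3758]
orientation: [2.832, -0.894, 0.571]
ft_force: [-0.2, -0.6, 0.2]
gripper_width: 0.0373
```

Run:
```python
from h import *
j,_,_=shot('scene','s7'); o=cv2.imread('pics/s6.png'); o0=cv2.imread('pics/scene0.png')
d=cv2.absdiff(j,o).max(2); print('changed px on stand/board since release',int((d[140:260,280:370]>25).sum()))
d0=cv2.absdiff(j,o0).max(2)>40
for n,(a,b,c,e) in dict(bottle=(205,245,345,370),chopsticks=(225,290,312,350),bowl=(258,302,274,310),jar=(298,325,240,262),cup=(128,160,316,340),napkin=(255,308,125,182)).items(): print(n,int(d0[a:b,c:e].sum()))
s=ctrl.get_state(); print(s['time_s'],s['ft_force'].round(1),np.abs(s['qd']).max().round(4)); print(ctrl.sign_off())
```

```text
changed px on stand/board since release 22
bottle 0
chopsticks 0
bowl 0
jar 10
cup 55
napkin 25
15.7833 [0.5 0.  0.5] 0.0026
the job is handed in; nothing more can be done
None
```

I drew the red stop out to its end and moved the green board from the rack to the stand. It now leans on the guard, released, and the job was handed in at 15.8 s with no verdict reported.

| Check | Measured | Required |
|---|---|---|
| Stop | face at -2.3 mm in the stand frame before the board was placed (about -2 mm is fully out); same place in the last picture | within 4 mm of fully out |
| Lean | about 0.40–0.42 rad | 0.29–0.48 rad |
| Top edge, stand x | about 78 mm | 50–110 mm |
| Offset from guard middle | about 3 mm | within 35 mm |
| Square to guard | within about 1° | within 0.12 rad (7°) |

- **Foot position:** the stop bar hid the foot in the last pictures. From the gripper pose just before letting go, it was about 7 mm beyond the stop face (limit 14 mm).
- **After letting go:** the board's top settled about 4 mm further onto the guard rim. That leaves a small disagreement, because the gripper pose gave 0.40 rad at release and the last picture suggests 0.42 rad.
- **At rest:** between two pictures about 0.7 s apart, 22 pixels changed around the stand, which I took as shadow or noise.
- **Bystanders:** compared with the start, the bottle, chopsticks and bowls show no change. The jar, cup and napkin box areas changed by 10–55 pixels. I put that down to the arm's shadow and did not check further. The white and wooden boards look unmoved in the pictures, but I did not measure them.

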